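Put the spice jars back in the carousel and stand the chopping board up

TASK

Clear up the counter after cooking: put every spice jar that was left out on and beside the chopping board back upright in an empty pocket of the spice carousel, turning the carousel by its knob, click by click, because only the pocket at the gap in its clear hood can be loaded. Then stand the chopping board, gently and without dropping it, in the foot tray of the steel hob guard to air, handle up, leaning back on the guard with its lower end against the tray's front lip so that it cannot slide out. Leave the other things on the counter where they are.

Things in the scene. Friction and masses are not known exactly. Their poses are not given: they have to be found in the camera images.
- jar0: Spice jar (two to four of jar0 to jar4 are there, all alike; an absent one reads None): amber glass with a steel screw lid, a plain cylinder 54 mm across and 64 mm tall, 0.13 kg. At the start it stands on the chopping board. Origin at the centre of its underside, z up its axis.
- jar1: Spice jar (two to four of jar0 to jar4 are there, all alike; an absent one reads None): amber glass with a steel screw lid, a plain cylinder 54 mm across and 64 mm tall, 0.13 kg. At the start it stands on the chopping board. Origin at the centre of its underside, z up its axis.
- jar2: Spice jar (two to four of jar0 to jar4 are there, all alike; an absent one reads None): amber glass with a steel screw lid, a plain cylinder 54 mm across and 64 mm tall, 0.13 kg. At the start it stands on the chopping board. Origin at the centre of its underside, z up its axis.
- jar3: Spice jar (two to four of jar0 to jar4 are there, all alike; an absent one reads None): amber glass with a steel screw lid, a plain cylinder 54 mm across and 64 mm tall, 0.13 kg. At the start it stands on the chopping board. Origin at the centre of its underside, z up its axis.
- jar4: Spice jar (two to four of jar0 to jar4 are there, all alike; an absent one reads None): amber glass with a steel screw lid, a plain cylinder 54 mm across and 64 mm tall, 0.13 kg. At the start it stands on the counter between the board and the guard. Origin at the centre of its underside, z up its axis.
- kept0: Spice jar like the others that already stands in the carousel, in its pocket 0 (only one of kept0 to kept4 is there; an absent one reads None); it stays there. 54 mm across, 64 mm tall. Origin at the centre of its underside.
- kept1: Spice jar like the others that already stands in the carousel, in its pocket 1 (only one of kept0 to kept4 is there; an absent one reads None); it stays there. 54 mm across, 64 mm tall. Origin at the centre of its underside.
- kept2: Spice jar like the others that already stands in the carousel, in its pocket 2 (only one of kept0 to kept4 is there; an absent one reads None); it stays there. 54 mm across, 64 mm tall. Origin at the centre of its underside.
- kept3: Spice jar like the others that already stands in the carousel, in its pocket 3 (only one of kept0 to kept4 is there; an absent one reads None); it stays there. 54 mm across, 64 mm tall. Origin at the centre of its underside.
- kept4: Spice jar like the others that already stands in the carousel, in its pocket 4 (only one of kept0 to kept4 is there; an absent one reads None); it stays there. 54 mm across, 64 mm tall. Origin at the centre of its underside.
- board: Wooden paddle chopping board, 0.45 kg, 16 mm thick: blade 240 mm long (x), 170 mm wide (y); at its +x end, on its middle line, a straight handle 85 mm long and 38 mm wide with a hanging hole. It starts flat on the counter, handle pointing away from the robot. Origin at the centre of the blade's underside; x towards the handle, z out of the upper face.
- board_grip (a point): Middle of the board's handle, half way through its thickness: 160 mm from the board's origin along x, 45 mm short of the handle's end, 280 mm from the foot. Held here in a firm grip (100 N) the board keeps its angle to the fingers; in a light one (25 N) it sags or swings. Axes as the board's.
- board_mid (a point): Centre of the board's blade, half way through its thickness: 120 mm from the foot (the end of the blade farthest from the handle). Axes as the board's.
- guard: Steel hob guard fixed to the counter, folded from 3 mm sheet: upright panel 300 mm long (y), 220 mm tall; a floor (the foot tray, open at both ends), its upper side 3 mm above the counter; a front lip 15 mm higher than the floor. Lip's inner face at x = -42 mm, panel's face at x = +42 mm. Origin on the counter under the middle of the floor; x from lip to panel, y along it.
- guard_bead (a point): Middle of the 8 mm bead that edges the guard's panel along the top, on the side of the tray: x = +39.5 mm in the guard's frame, 220 mm above the counter (its top is at 224 mm). A board that leans on it with its foot on the lip stands about 17 deg from vertical. Axes as the guard's.
- carousel: Round spice carousel, 250 mm across, fixed to the counter: black base, fixed clear plastic hood (wall 119 to 123 mm from the axis, roof's upper side 106 mm above the counter). A 110 deg gap in the hood, wall and roof, is centred on the carousel's -x direction; only the pocket there can be reached. Origin on the axis at counter level.
- gap_pocket (a point): Centre of the floor of the pocket that stands at the gap: 82 mm from the carousel's axis along its -x, 30 mm above the counter. Axes as the carousel's. The six pockets are 60 deg sectors between radial walls 22 mm high, from the hub (28 mm radius) to a rim as high at 112 mm radius; a jar fits in each with some 12 mm to spare all round.
- knob_grip (a point): Middle of the steel bar knob on top of the turntable's axis, 130 mm above the counter: a bar 44 mm long (x), 12 mm wide (y), from 113 to 147 mm above the counter. It turns with the turntable; its x lies along the bar.
- turntable (a joint): Turntable angle, 0 at the start, growing counter-clockwise from above; turned by the knob, without end in use. It clicks into stops at multiples of pi/3, drawing itself in from 20 deg away; it takes up to 0.25 N m to turn past. Pocket k (0 to 5) is at the gap at angle k * pi/3 (plus whole turns). Which pockets already hold a jar differs from start to start.
- salt_pig: White ceramic salt pig, 110 mm across, 112 mm tall; leave alone. Origin under its middle.
- glass_bowl: Glass bowl, 150 mm across, 60 mm tall; leave alone. Origin under its middle.
- garlic_press: Black plastic garlic press lying flat, about 130 mm long and 24 mm tall; leave alone. Origin under its middle.
- pepper_mill: Dark wooden pepper mill, 54 mm across, 166 mm tall; leave alone. Origin under its middle.
- oil_bottle: Green glass oil bottle, 62 mm across, 210 mm tall; leave alone. Origin under its middle.
Not all that is in view belongs to the job. Leave any brown look-alike of the jar4 alone.

How it is judged (in metres and radians):
At the end, for the whole second after the job is handed in: Every jar present upright (7 deg) in a carousel pocket; board handle up on the guard's floor, foot at the lip: leaning on the panel 11.5 to 20 deg from vertical, middle of its blade over mid-tray (-8 to 15 mm), 100 to 130 mm up and within 75 mm of the guard's middle; all at rest (horizontal distance between each of jar0, jar1, jar2, jar3, jar4, kept0, kept1, kept2, kept3, kept4 and carousel below 0.095 m and height (world z) of jar0 between 0.022 and 0.038 m and angle between each of jar0, jar1, jar2, jar3, jar4, kept0, kept1, kept2, kept3, kept4's own z axis and vertical below 0.12 rad and linear speed of each of jar0, jar1, jar2, jar3, jar4, kept0, kept1, kept2, kept3, kept4 below 0.03 m/s and height (world z) of jar1 between 0.022 and 0.038 m and height (world z) of jar2 between 0.022 and 0.038 m and height (world z) of jar3 between 0.022 and 0.038 m and height (world z) of jar4 between 0.022 and 0.038 m and height (world z) of kept0 between 0.022 and 0.038 m and height (world z) of kept1 between 0.022 and 0.038 m and height (world z) of kept2 between 0.022 and 0.038 m and height (world z) of kept3 between 0.022 and 0.038 m and height (world z) of kept4 between 0.022 and 0.038 m and x of board_mid in the frame of guard between -0.008 and 0.015 m and y of board_mid in the frame of guard between -0.075 and 0.075 m and z of board_mid in the frame of guard between 0.1 and 0.13 m and x of board_grip in the frame of guard above 0.015 m and height (world z) of board_grip above 0.2 m and angle between board's own x axis and vertical between 0.2 and 0.345 rad and angle between the z axis of board and the x axis of guard, either way round below 0.45 rad and linear speed of board below 0.02 m/s and angular speed of board below 0.1 rad/s and velocity of joint turntable between -0.1 and 0.1 rad/s); the robot touches nothing.
It fails at once if a bystander (salt pig, bowl, garlic press, mill, bottle) is pushed more than 5 cm from its place (distance of any of salt_pig, glass_bowl, garlic_press, pepper_mill, oil_bottle from where it was at the start of the episode above 0.05 m).
It fails at once if a bystander is knocked over (angle between any of salt_pig, glass_bowl, garlic_press, pepper_mill, oil_bottle's own z axis and vertical above 0.6 rad).
It fails at once if the board is dropped or flung (faster than 1 m/s) (linear speed of board above 1 m/s).
Of jar0, jar1, jar2, jar3, jar4 only 2 to 4 are there at a start; the rules pass over those that are not, and their reading is None.
Of kept0, kept1, kept2, kept3, kept4 only 1 to 1 are there at a start; the rules pass over those that are not, and their reading is None.
At some moment in a run one of jar0, jar1, jar2, jar3, jar4 may be knocked a few centimetres aside while the robot is not near it.
It also fails if it takes over 210 s, if anything falls off the work surface, if the arm or the gripper's body presses on something with over 40 N, if the wrist force passes 120 N, or if a joint passes its speed limit or range.

ROBOT

A 6-joint arm with a two-finger parallel gripper is mounted at the origin on the work surface. World frame = base frame: x ahead of the robot, y to its left, z up, the work surface at z = 0. Lengths are in m, angles in degrees, forces in N, time in s.
With the tool pointing down it reaches from about 0.25 to 0.725 m from the base axis. Payload 9.7 kg.
Tool frame: the origin (TCP) lies at the centre of the arm's flange, where the gripper is bolted on; the fingertips stand 173 mm ahead of it and the grasp point (between the pads) lies bot.grip_depth ahead of it (bot.grip_depth is the distance from the TCP to the grasp point, in m); z points along the fingers, y is the direction in which the jaws open and shut (so a half turn about z gives the same grasp; the last joint's range is limited). The gripper opens to 85 mm and grips with 20 to 120 N. Pads are 22 mm wide; open, the fingers measure 114 mm over their backs; the gripper's body (76 mm by 85 mm) begins 54 mm behind the grasp point. The pads swing forward as they close: fully open they stand 13 mm farther back than shut.
Start: joints at [75.172, 4.979, 10.078, 95.1, 0, 90], TCP at [0.141, 0.532, 0.405] pointing down, gripper open.
Joint ranges: [-179.16, 179.16], [-48.56, 103.87], [-65.8, 70.77], [-126.05, 130.52], [-82.76, 87.17], [-180, 180]. Speed limits (degrees/s): [127.2, 127.2, 147.25, 180, 180, 180].

INTERFACE

Orientations are given as [roll, pitch, yaw] about the fixed x, y, z axes, in that order (R = Rz(yaw) Ry(pitch) Rx(roll)).
In Python, from workcell import status, viewer, bot gives the robot as it stands. The module is installed in compiled form; this text tells all that it offers.
- The arm moves only by the tool move_arm, never from a script. Its argument "commands" is a list of rows, each an object with "claw": the gripper's target within -1 to 1 (fully open at 1, half-way at 0, shut at -1); "travel": the shift along the tool's x, y, z in cm, a list of three; "turn": the turn about the tool's z in degrees. A call has 1 to 5 rows; each row shifts and turns the commanded pose from where the row before left it, along the tool's axes as they then stand; what a row does not reach is not made up. A row lasts 1/12 s, in which the tool goes at most 41.7 mm and 7.16 degrees, less where a joint would pass 70% of its speed; a pose out of reach is approached as far as the arm can. A call is refused whole if a number of a shift passes 4.17 or a number of a turn 7.16, either way. A call with a gripper value outside its range is refused whole. The fingers move at their own pace and stop on an object; "squeeze" is the grip in N (left out, the last holds). Time passes only in rows, so rows that do not move let the fingers close. It gives the time, the measured TCP pose, the force and the opening at its end, in the units of the state.
- status.get_obs(): the state, without advancing time (a new reading comes with each control period).
- viewer.camera(name): name is "side" or "top" or "wrist"; returns the picture (384x512x3 uint8, blue, green, red); there is no depth.
- viewer.camera_params(name): a dict with "camera_matrix" (3x3 intrinsics, pixels), "xyz" and "rotation" of the camera in the world. Camera axes: x right, y up, looking along -z (the intrinsics and any distortion apply to the point x, -y, -z); pixel columns grow to the right and rows downward; lengths in m; the calibration is good to about 2 mm. The wrist camera is an equidistant fisheye: a pixel r from the principal point sees the ray r / f radians off the axis. A picture is of the moment at which its call begins: read the wrist's pose just before it. camera_params takes no time and is no camera call; for the wrist camera it gives the pose at the moment of the call.
- bot.job_done(): hands the job in, once; it reports no verdict.
The state is a dict: "time": time; "q": joint angles; "qd": joint speeds; "joint_efforts": joint torques, N m; "ee_pos": TCP position; "tcp_rot": TCP orientation; "wrist_force": force on the tool from outside, world axes, zero at the start; "torque": the same for the moment, N m; "opening": finger opening in m.
Only numpy, scipy, OpenCV 4.12 (cv2) and the standard library are available. Lean on these libraries where they do the work, as an engineer would, in place of code of your own. Each camera call takes 0.05 s, during which the arm holds its last target.

## Working session

There is one attempt and no reset: what is moved stays moved. The work goes in short steps, Python scripts to look and compute and a tool call to move; the robot and the scene stay as the last step left them, time stands still between calls to the robot, and variables do not carry over. Pictures are saved under pics/ and viewed, and the job is handed in when it is done.

Besides the shell and the picture viewer there is one more tool, called after "Call:" as name(argument=value, ...), one argument or row to a line, values as JSON. move_arm: Moves the arm, as the interface text tells. Its arguments: {"type":"object","properties":{"commands":{"type":"array"},"squeeze":{"type":"number"}},"required":["commands"]}

```bash
mkdir -p pics; ls; python3 - <<'E'
from workcell import status, viewer, bot
import cv2
o=status.get_obs(); print(o); print(bot.grip_depth)
for n in ["side","top","wrist"]:
    p=viewer.camera_params(n); print(n,p)
    cv2.imwrite(f"pics/{n}0.png",viewer.camera(n))
E
```

```text
pics
{'time': 0.0, 'q': array([ 7.51731609e+01,  5.00988141e+00,  1.00352755e+01,  9.51005091e+01,
       -2.43682591e-03,  8.99993660e+01]), 'qd': array([-0.07174666, -0.01545949,  0.01605855,  0.0103675 , -0.05535778,
        0.04485819]), 'joint_efforts': array([-4.68901038e-03, -5.20394468e+01,  4.64800429e+01,  1.61675632e-02,
       -8.53669280e-05, -1.21850204e-05]), 'ee_pos': array([0.14074736, 0.53168024, 0.40400198]), 'tcp_rot': array([-1.79924885e+02,  2.43599264e-03,  1.65173798e+02]), 'wrist_force': array([ 1.00763815,  0.55100957, -0.12333259]), 'torque': array([-0.03142728, -0.05447654, -0.01340199]), 'opening': 0.08542132640647467}
0.1547
side {'camera_matrix': array([[430.83707205,   0.        , 252.3270178 ],
       [  0.        , 430.83707205, 186.06197776],
       [  0.        ,   0.        ,   1.        ]]), 'xyz': array([-0.06649956, -0.82446573,  0.72841647]), 'rotation': array([ 59.25343709,  -0.3716976 , -36.70186617])}
top {'camera_matrix': array([[480.98256723,   0.        , 257.31292773],
       [  0.        , 480.98256723, 192.37445613],
       [  0.        ,   0.        ,   1.        ]]), 'xyz': array([ 0.46732464, -0.01018962,  1.49393874]), 'rotation': array([  4.11549228,  -0.30864853, -89.63019655])}
wrist {'camera_matrix': array([[297.31863964,   0.        , 258.43471293],
       [  0.        , 297.31863964, 189.92386708],
       [  0.        ,   0.        ,   1.        ]]), 'xyz': array([0.07295881, 0.55089401, 0.37251351]), 'rotation': array([-1.58677555e+01, -1.54868825e-02,  7.52722007e+01])}
```

View pics/side0.png

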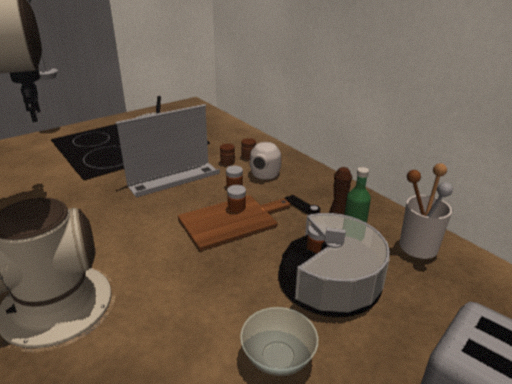

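View pics/top0.png

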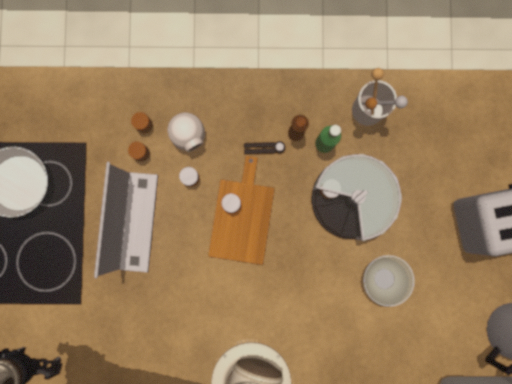

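View pics/wrist0.png

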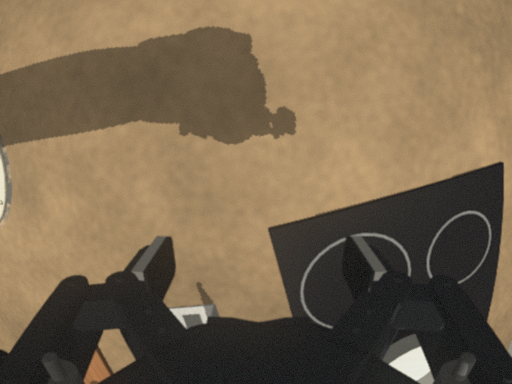

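```bash
cat > h.py <<'E'
import numpy as np, cv2
from scipy.spatial.transform import Rotation as R
from workcell import status, viewer, bot
def ray(n,u,v,p=None):
    p=p or viewer.camera_params(n); K=p["camera_matrix"]
    x=(u-K[0,2])/K[0,0]; y=(v-K[1,2])/K[1,1]
    if n=="wrist":
        r=np.hypot(x,y); d=np.array([x/r*np.sin(r),y/r*np.sin(r),np.cos(r)])
    else: d=np.array([x,y,1.])
    d=d*[1,-1,-1]
    return p["xyz"],R.from_euler("xyz",p["rotation"],degrees=True).as_matrix()@d
def at(n,u,v,z,p=None):
    c,d=ray(n,u,v,p); return c+d*(z-c[2])/d[2]
def proj(n,X,p=None):
    p=p or viewer.camera_params(n); K=p["camera_matrix"]
    c=(np.asarray(X)-p["xyz"])@R.from_euler("xyz",p["rotation"],degrees=True).as_matrix()
    c=c*[1,-1,-1]
    if n=="wrist":
        rr=np.hypot(c[0],c[1]); t=np.arctan2(rr,c[2]); return K[0,0]*t*c[:2]/rr+K[:2,2]
    return K[:2,:2]@(c[:2]/c[2])+K[:2,2]
def crop(n,u0,v0,u1,v1,s,f):
    im=viewer.camera(n)[v0:v1,u0:u1]; cv2.imwrite(f,cv2.resize(im,None,fx=s,fy=s,interpolation=cv2.INTER_CUBIC))
def pose():
    o=status.get_obs(); print(o["time"],o["ee_pos"],o["tcp_rot"],o["opening"],o["wrist_force"])
E
python3 - <<'E'
from h import *
crop("top",85,90,285,290,4,"pics/t1.png") if 0 else None
im=viewer.camera("top")
g=lambda a,b,c,d,s,f: cv2.imwrite(f,cv2.resize(im[b:d,a:c],None,fx=s,fy=s,interpolation=cv2.INTER_CUBIC))
g(85,140,285,290,4,"pics/t1.png"); g(235,90,415,250,3.7,"pics/t2.png"); g(100,90,240,195,5,"pics/t3.png")
crop("side",110,90,340,260,3.4,"pics/s1.png")
E
```

```text
(no output)
```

View pics/t1.png

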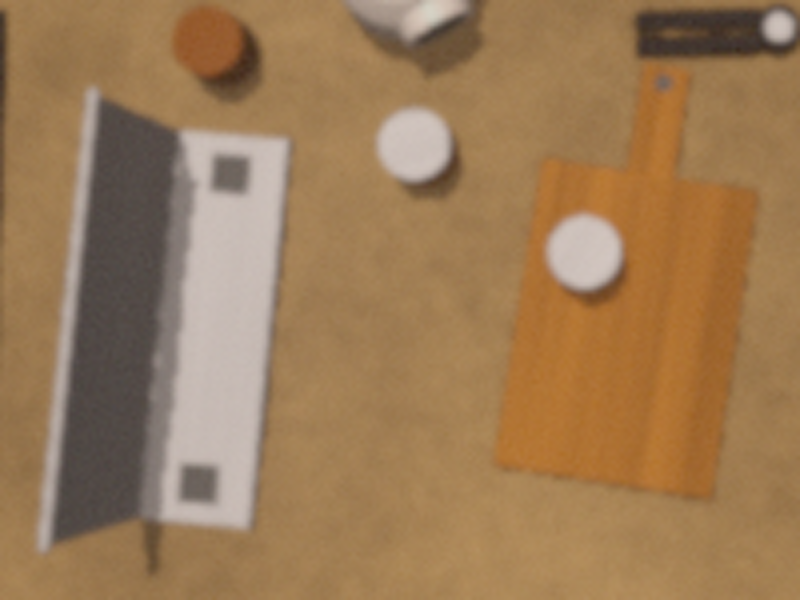

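View pics/t2.png

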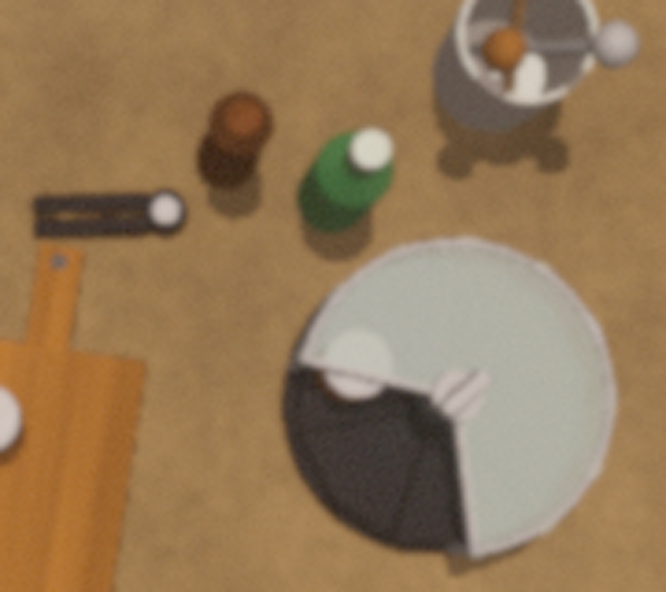

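View pics/t3.png

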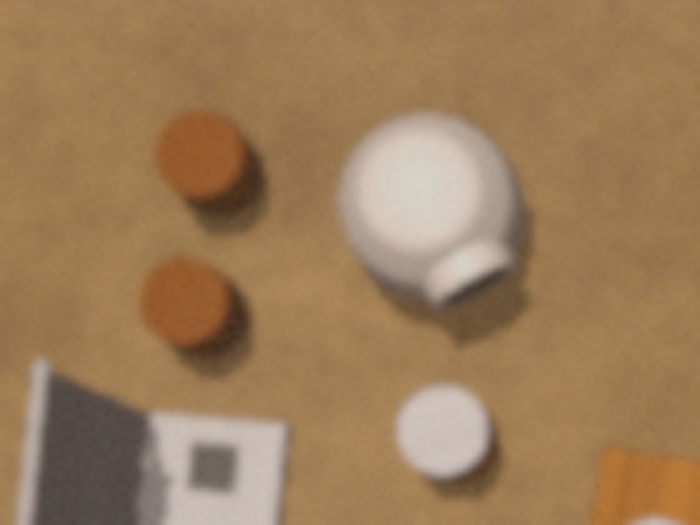

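View pics/s1.png

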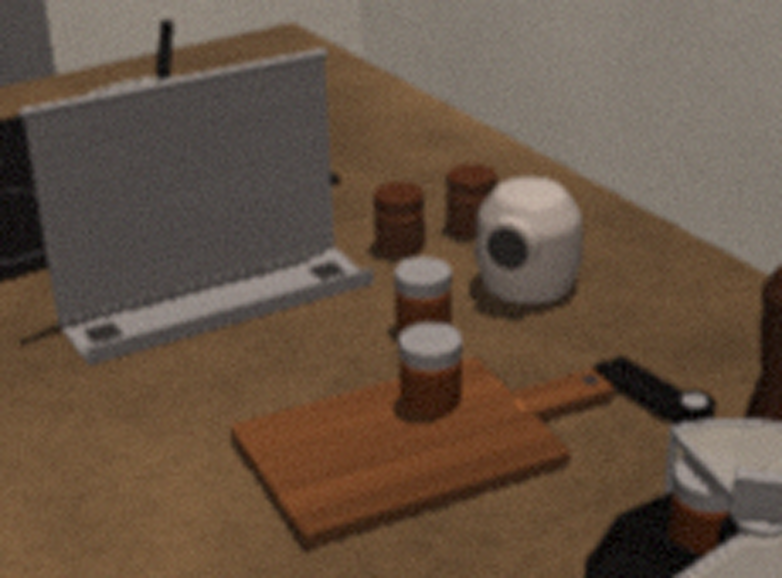

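```bash
python3 - <<'E'
from h import *
np.set_printoptions(precision=4,suppress=True)
T=lambda u,v,z,s,o: at("top",u/s+o[0],v/s+o[1],z)
a=lambda u,v,z: T(u,v,z,4,(85,140))
b=lambda u,v,z: T(u,v,z,3.7,(235,90))
print("jar4",a(415,146,.064)); print("jarB",a(585,253,.080))
c=[a(545,157,.016),a(757,190,.016),a(495,467,.016),a(713,497,.016)]
print("board",c,np.mean(c,0)); print("tip",a(665,65,.016))
m1=(c[0]+c[1])/2;m2=(c[2]+c[3])/2;print("len",np.linalg.norm(m1-m2),np.linalg.norm(c[0]-c[1]),"yaw",np.degrees(np.arctan2(*(m1-m2)[1::-1])))
l=[a(290,138,.018),a(250,529,.018)];print("lip",l,np.linalg.norm(l[0]-l[1]))
t=[a(92,90,.222),a(43,550,.222)];print("bead",t,np.linalg.norm(t[0]-t[1]))
print("floor/panel corner", a(180,130,.003),a(140,520,.003))
print("knob",b(460,394,.147), "bar end", b(482,378,.147),b(437,410,.147))
print("edges",b(302,362,.106),b(472,555,.106))
print("hood right/top",b(616,394,.106),b(460,238,.106))
print("kept",b(357,365,.094))
print("pig",at("top",185,130,.06),"press",at("top",264,148,.012),"look",at("top",138,151,.06))
E
```

```text
jar4 [0.6164 0.1878 0.064 ]
jarB [0.5365 0.0593 0.08  ]
board [array([0.6136, 0.0941, 0.016 ]), array([ 0.5891, -0.0696,  0.016 ]), array([0.3759, 0.1294, 0.016 ]), array([ 0.3542, -0.037 ,  0.016 ])] [0.4832 0.0292 0.016 ]
tip [0.6858 0.002  0.016 ]
len 0.23874446833293247 0.1654744884817652 yaw -8.176541237221267
lip [array([0.6267, 0.2905, 0.018 ]), array([0.3281, 0.3144, 0.018 ])] 0.2995236140880559
bead [array([0.6358, 0.381 , 0.222 ]), array([0.333 , 0.4043, 0.222 ])] 0.3037285512943683
floor/panel corner [0.634  0.3791 0.003 ] [0.333  0.4021 0.003 ]
knob [ 0.5547 -0.3035  0.147 ] bar end [ 0.567  -0.3203  0.147 ] [ 0.5424 -0.2859  0.147 ]
edges [ 0.5816 -0.1888  0.106 ] [ 0.432  -0.3206  0.106 ]
hood right/top [ 0.5582 -0.4346  0.106 ] [ 0.6804 -0.3135  0.106 ]
kept [ 0.5805 -0.2338  0.094 ]
pig [0.7576 0.202  0.06  ] press [ 0.7125 -0.0374  0.012 ] look [0.6927 0.3419 0.06  ]
```

Call:
move_arm(
  commands=[
    {"claw":1,"travel":[0,0,-1],"turn":7},
    {"claw":1,"travel":[0,0,-1],"turn":7},
    {"claw":1,"travel":[0,0,-1],"turn":7},
    {"claw":1,"travel":[0,0,-1],"turn":7},
    {"claw":1,"travel":[0,0,-1],"turn":7},
  ],
  squeeze=40,
)

```text
time: 0.67
ee_pos: [0.1408, 0.5317, 0.455]
tcp_rot: [-180.0, 0.0, 129.8]
wrist_force: [0.3, 0.2, -1.2]
opening: 0.0857
```

Call:
move_arm(
  commands=[
    {"claw":1,"travel":[0,0,0],"turn":7},
    {"claw":1,"travel":[0,0,0],"turn":7},
    {"claw":1,"travel":[0,0,0],"turn":7},
    {"claw":1,"travel":[0,0,0],"turn":7},
    {"claw":1,"travel":[0,0,0],"turn":7},
  ],
)

```text
time: 1.08
ee_pos: [0.1408, 0.5317, 0.4546]
tcp_rot: [-180.0, 0.0, 94.8]
wrist_force: [-0.4, 0.5, -0.3]
opening: 0.0856
```

Call:
move_arm(
  commands=[
    {"claw":1,"travel":[0,0,0],"turn":5.17},
    {"claw":1,"travel":[-3,2.5,0],"turn":0},
    {"claw":1,"travel":[-3,2.5,0],"turn":0},
    {"claw":1,"travel":[-3,2.5,0],"turn":0},
    {"claw":1,"travel":[-3,2.5,0],"turn":0},
  ],
)

```text
time: 1.5
ee_pos: [0.2413, 0.4104, 0.4545]
tcp_rot: [-180.0, 0.0, 90.1]
wrist_force: [1.0, 1.2, 0.1]
opening: 0.0856
```

Call:
move_arm(
  commands=[
    {"claw":1,"travel":[-3.9,3.3,0],"turn":0},
    {"claw":1,"travel":[-3.9,3.3,0],"turn":0},
    {"claw":1,"travel":[-3.9,3.3,0],"turn":0},
    {"claw":1,"travel":[-3.9,3.3,0],"turn":0},
    {"claw":1,"travel":[-3.9,3.3,0],"turn":0},
  ],
)

```text
time: 1.92
ee_pos: [0.376, 0.2508, 0.4548]
tcp_rot: [180.0, -0.0, 90.0]
wrist_force: [0.3, 2.6, -0.2]
opening: 0.0856
```

Call:
move_arm(
  commands=[
    {"claw":1,"travel":[-3.9,3.2,0],"turn":0},
    {"claw":1,"travel":[-3.9,3.2,0],"turn":0},
    {"claw":1,"travel":[-3.9,3.2,2],"turn":0},
    {"claw":1,"travel":[-3.9,3.2,2],"turn":0},
    {"claw":1,"travel":[0,0,0],"turn":0},
  ],
)

```text
time: 2.33
ee_pos: [0.4802, 0.124, 0.4204]
tcp_rot: [-179.8, 0.1, 89.7]
wrist_force: [-0.1, 1.0, -0.8]
opening: 0.0856
```

```bash
python3 - <<'E'
from h import *
pose(); p=viewer.camera_params("wrist");cv2.imwrite("pics/w1.png",viewer.camera("wrist"));print(p["xyz"],p["rotation"])
for X in [(.5365,.0593,.08),(.6164,.1878,.064),(.5547,-.3035,.147),(.4995,-.2429,.03)]: print(X,proj("wrist",X,p))
cv2.imwrite("pics/top1.png",viewer.camera("top"))
E
```

```text
2.3333 [0.48016286 0.12404961 0.42042516] [-1.79820966e+02  1.33412302e-01  8.97168580e+01] 0.08560407622658871 [-0.09239922  0.96552188 -0.75305277]
[0.47997372 0.19506261 0.38870229] [-15.97542856   0.23154468  -0.18297009]
(0.5365, 0.0593, 0.08) [309.44738972 229.75363709]
(0.6164, 0.1878, 0.064) [379.16588425 117.48992411]
(0.5547, -0.3035, 0.147) [304.93330295 438.15909981]
(0.4995, -0.2429, 0.03) [270.93179228 369.93660622]
```

View pics/w1.png

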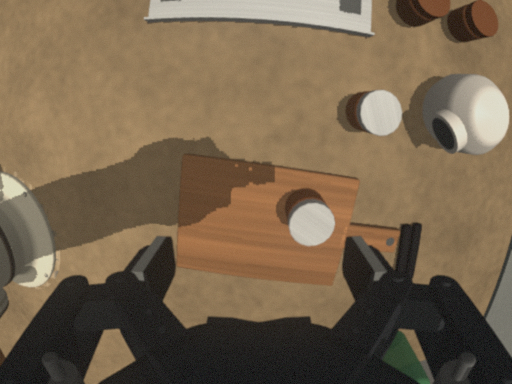

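```bash
python3 - <<'E'
from h import *
pose(); p=viewer.camera_params("wrist")
im=viewer.camera("wrist"); cv2.imwrite("pics/w2.png",cv2.resize(im[70:300,160:440],None,fx=2.8,fy=2.8,interpolation=cv2.INTER_CUBIC))
g=cv2.cvtColor(im,cv2.COLOR_BGR2HSV)
m=((g[...,1]<50)&(g[...,2]>150)).astype(np.uint8)
n,l,s,c=cv2.connectedComponentsWithStats(m)
for i in range(1,n):
    if s[i,4]>100: print(s[i],c[i],at("wrist",*c[i],.064,p),at("wrist",*c[i],.08,p))
t=viewer.camera("top"); g=cv2.cvtColor(t,cv2.COLOR_BGR2HSV)
m=((g[...,1]<50)&(g[...,2]>150)).astype(np.uint8)
n,l,s,c=cv2.connectedComponentsWithStats(m)
for i in range(1,n):
    if 100<s[i,4]<600: print("top",s[i],c[i],at("top",*c[i],.064),at("top",*c[i],.08))
E
```

```text
2.4333 [0.47788532 0.1271174  0.4230198 ] [-1.79882234e+02  2.37186940e-02  8.98205216e+01] 0.08539583103260089 [-0.49063585 -0.7244188   0.77384176]
[ 146    0  229   39 5111] [269.39542164  13.08002348] [0.48875781 0.30601448 0.064     ] [0.48821206 0.30074621 0.08      ]
[ 442   79   66   77 3341] [478.05836576 116.81622269] [0.76857525 0.20599757 0.064     ] [0.7543576  0.20561613 0.08      ]
[ 361   94   41   45 1449] [381.25672878 115.89993099] [0.61821981 0.193769   0.064     ] [0.61134853 0.19398505 0.08      ]
[  0 175  28  27 426] [ 12.07511737 188.17370892] [0.10489241 0.10807385 0.064     ] [0.12310234 0.11247698 0.08      ]
[ 290  205   45   43 1464] [312.43920765 226.08196721] [0.5415348  0.05978918 0.064     ] [0.53841036 0.0665515  0.08      ]
[ 21 254  35  34 515] [ 42.21747573 271.25048544] [ 0.12774537 -0.03098492  0.064     ] [ 0.1448387  -0.01978738  0.08      ]
top [379  81  28  25 127] [396.51968504  95.51968504] [ 0.86730233 -0.43702647  0.064     ] [ 0.86282687 -0.43225047  0.08      ]
top [371 104  17  14 121] [378.45454545 112.04132231] [ 0.81608226 -0.38163545  0.064     ] [ 0.81217991 -0.37747923  0.08      ]
top [ 95 163  15 114 270] [101.5962963  219.10740741] [0.48767391 0.44374416 0.064     ] [0.48744621 0.43866496 0.08      ]
top [180 167  18  19 254] [188.29133858 175.8976378 ] [0.61817309 0.18916775 0.064     ] [0.6164852  0.18693708 0.08      ]
top [222 194  18  18 249] [230.83935743 202.81526104] [0.53858011 0.06133273 0.064     ] [0.53778281 0.06053244 0.08      ]
top [262 346  27  36 280] [273.78928571 358.62857143] [ 0.08573702 -0.0682851   0.064     ] [ 0.09000671 -0.06763506  0.08      ]
```

View pics/w2.png

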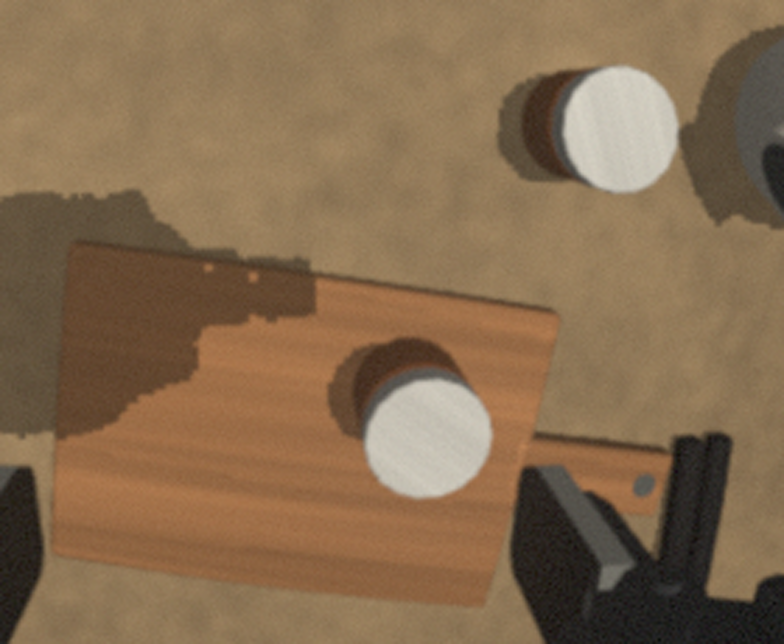

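Call:
move_arm(
  commands=[
    {"claw":1,"travel":[-2,2,2],"turn":0},
    {"claw":1,"travel":[-2,2,2],"turn":0},
    {"claw":1,"travel":[-2.4,2,2],"turn":0},
    {"claw":1,"travel":[0,0,0],"turn":0},
    {"claw":1,"travel":[0,0,0],"turn":0},
  ],
)

```text
time: 2.95
ee_pos: [0.5373, 0.0648, 0.3634]
tcp_rot: [-179.9, 0.0, 90.0]
wrist_force: [-0.4, 0.5, 0.4]
opening: 0.0854
```

```bash
cat >> h.py <<'E'
def lids(n,z,lo=100,hi=3000,s=50,v=150,out=None):
    p=viewer.camera_params(n); im=viewer.camera(n)
    if out: cv2.imwrite(out,im)
    g=cv2.cvtColor(im,cv2.COLOR_BGR2HSV)
    m=((g[...,1]<s)&(g[...,2]>v)).astype(np.uint8)
    k,l,st,c=cv2.connectedComponentsWithStats(m)
    for i in range(1,k):
        if lo<st[i,4]<hi:
            q=[np.round(at(n,*c[i],zz,p),4)[:2] for zz in z]; print(n,st[i],c[i].round(1),*q)
E
python3 - <<'E'
from h import *
pose(); lids("wrist",(.064,.08),out="pics/w3.png")
E
```

```text
2.95 [0.53725644 0.06482404 0.36335914] [-1.79905396e+02  1.39086466e-03  9.00103821e+01] 0.08535954252016677 [-0.35409986  0.54984241  0.38822265]
wrist [ 322   23   55   55 2327] [348.9  49.8] [0.6184 0.1929] [0.6136 0.1895]
wrist [239 160  52  24 860] [264.4 171.8] [0.5416 0.0773] [0.5414 0.0808]
```

View pics/w3.png

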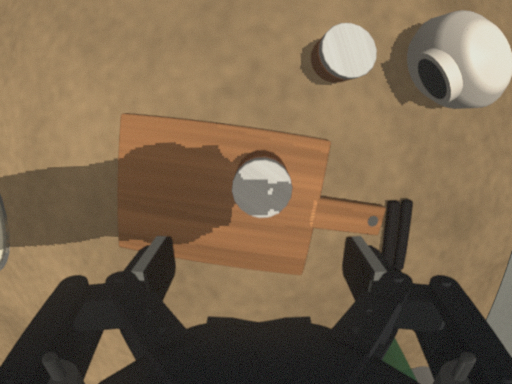

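```bash
python3 - <<'E'
from h import *
print(at("wrist",262,187,.08), at("wrist",250,186,.08)-at("wrist",250,187,.08))
p=viewer.camera_params("wrist");print(p)
E
```

```text
[0.53956365 0.0674083  0.08      ] [4.44510053e-06 9.13812946e-04 0.00000000e+00]
{'camera_matrix': array([[297.31863964,   0.        , 258.43471293],
       [  0.        , 297.31863964, 189.92386708],
       [  0.        ,   0.        ,   1.        ]]), 'xyz': array([0.5364596 , 0.13643048, 0.33302386]), 'rotation': array([-15.82374942,   0.05092431,   0.15261124])}
```

Call:
move_arm(
  commands=[
    {"claw":1,"travel":[0,0.1,3.6],"turn":0},
    {"claw":1,"travel":[0,0,3.6],"turn":0},
    {"claw":1,"travel":[0,0,3.6],"turn":0},
    {"claw":1,"travel":[0,0,3.8],"turn":0},
    {"claw":1,"travel":[0,0,0],"turn":0},
  ],
)

```text
time: 3.42
ee_pos: [0.5357, 0.0657, 0.2125]
tcp_rot: [-179.5, 0.0, 90.1]
wrist_force: [-0.5, -0.7, -0.9]
opening: 0.0854
```

Call:
move_arm(
  commands=[
    {"claw":-1,"travel":[0,0,0],"turn":0},
    {"claw":-1,"travel":[0,0,0],"turn":0},
    {"claw":-1,"travel":[0,0,0],"turn":0},
    {"claw":-1,"travel":[0,0,0],"turn":0},
    {"claw":-1,"travel":[0,0,0],"turn":0},
  ],
  squeeze=40,
)

```text
time: 3.83
ee_pos: [0.5393, 0.0649, 0.222]
tcp_rot: [179.7, -0.1, 90.0]
wrist_force: [-2.3, 2.2, 6.1]
opening: 0.0528
```

Call:
move_arm(
  commands=[
    {"claw":-1,"travel":[0,0,0],"turn":0},
    {"claw":-1,"travel":[0,0,0],"turn":0},
    {"claw":-1,"travel":[0,0,0],"turn":0},
    {"claw":-1,"travel":[0,0,-2],"turn":0},
    {"claw":-1,"travel":[0,0,-3],"turn":0},
  ],
)

```text
time: 4.25
ee_pos: [0.5379, 0.0645, 0.2686]
tcp_rot: [-179.9, 0.0, 90.0]
wrist_force: [-0.7, -0.5, -1.8]
opening: 0.0528
```

Call:
move_arm(
  commands=[
    {"claw":-1,"travel":[0,0,-3.8],"turn":0},
    {"claw":-1,"travel":[0,0,-3.8],"turn":0},
    {"claw":-1,"travel":[0,0,-3.8],"turn":0},
    {"claw":-1,"travel":[0,0,-3.8],"turn":0},
    {"claw":-1,"travel":[0,0,0],"turn":0},
  ],
)

```text
time: 4.67
ee_pos: [0.5378, 0.0644, 0.4308]
tcp_rot: [179.2, -0.1, 90.0]
wrist_force: [1.4, 1.4, -0.4]
opening: 0.0529
```

```bash
cat > ov.py <<'E'
from h import *
import sys
cx,cy,ga=map(float,sys.argv[1:4]); ga=np.radians(ga)
def draw(n,win,s,f):
    p=viewer.camera_params(n); im=viewer.camera(n); a,b,c,d=win
    im=cv2.resize(im[b:d,a:c],None,fx=s,fy=s,interpolation=cv2.INTER_CUBIC)
    def pl(P,col):
        q=np.array([(proj(n,X,p)-[a,b]+.5)*s for X in P]).round().astype(int); cv2.polylines(im,[q.reshape(-1,1,2)],False,col,1)
    def arc(r,z,t0,t1): return [(cx+r*np.cos(t),cy+r*np.sin(t),z) for t in np.linspace(t0,t1,60)]
    h=np.radians(55)
    roof=arc(.123,.106,ga+h,ga+2*np.pi-h)
    pl([(cx,cy,.106)]+roof+[(cx,cy,.106)],(0,0,255))
    pl(arc(.125,.0,0,7),(255,0,0))
    pl([(cx+.022*np.cos(ga),cy+.022*np.sin(ga),.147),(cx-.022*np.cos(ga),cy-.022*np.sin(ga),.147)],(0,255,0))
    pc=(cx+.082*np.cos(ga),cy+.082*np.sin(ga)); pl([(pc[0]+.027*np.cos(t),pc[1]+.027*np.sin(t),.03) for t in np.linspace(0,7,40)],(255,255,0))
    k=ga-np.pi/3;pc=(cx+.082*np.cos(k),cy+.082*np.sin(k)); pl([(pc[0]+.027*np.cos(t),pc[1]+.027*np.sin(t),.094) for t in np.linspace(0,7,40)],(255,0,255))
    for k in (ga-np.pi/6,ga+np.pi/6): pl([(cx+r*np.cos(k),cy+r*np.sin(k),.052) for r in (.028,.112)],(0,255,255))
    cv2.imwrite(f,im)
draw("top",(300,140,420,255),5,sys.argv[4]+"t.png")
draw("side",(270,190,400,320),4.5,sys.argv[4]+"s.png")
E
python3 ov.py .5547 -.3055 132.3 pics/ov1
```

```text
(no output)
```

View pics/ov1t.png

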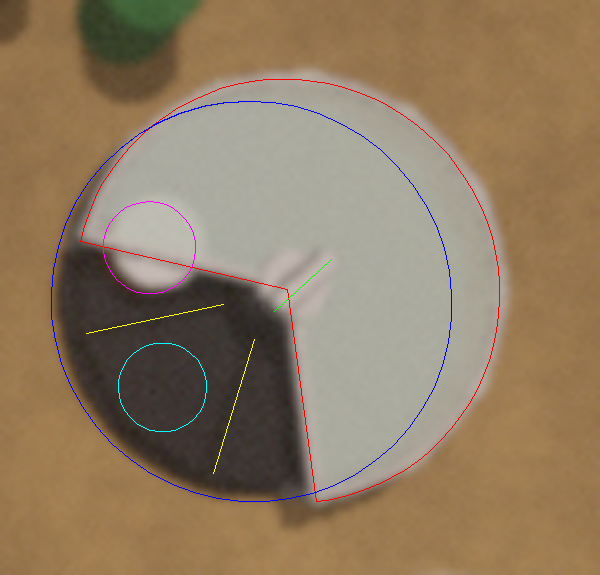

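View pics/ov1s.png

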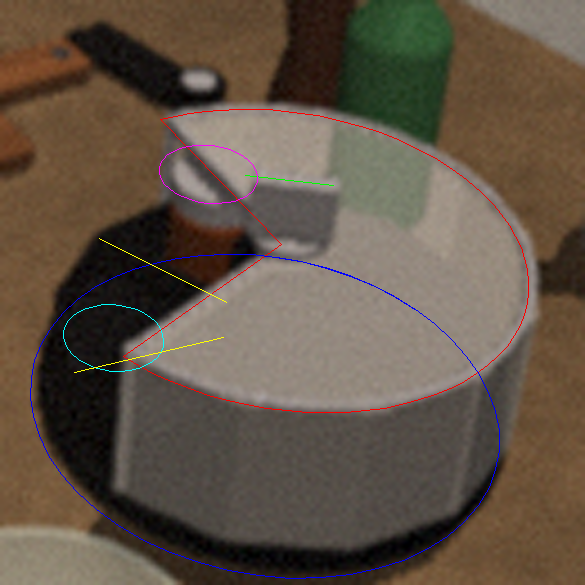

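Call:
move_arm(
  commands=[
    {"claw":-1,"travel":[-3.4,-2.2,0],"turn":0},
    {"claw":-1,"travel":[-3.4,-2.2,0],"turn":0},
    {"claw":-1,"travel":[-3.4,-2.2,0],"turn":0},
    {"claw":-1,"travel":[-3.4,-2.2,0],"turn":0},
    {"claw":-1,"travel":[-3.4,-2.2,0],"turn":0},
  ],
)

```text
time: 5.18
ee_pos: [0.4268, -0.1066, 0.4196]
tcp_rot: [-180.0, -0.0, 90.0]
wrist_force: [0.7, -1.5, -0.8]
opening: 0.053
```

Call:
move_arm(
  commands=[
    {"claw":-1,"travel":[-3.4,-2.2,0],"turn":0},
    {"claw":-1,"travel":[0,0,0],"turn":7.1},
    {"claw":-1,"travel":[0,0,0],"turn":7.1},
    {"claw":-1,"travel":[0,0,0],"turn":7.1},
    {"claw":-1,"travel":[0,0,0],"turn":7.1},
  ],
)

```text
time: 5.6
ee_pos: [0.4058, -0.1399, 0.4198]
tcp_rot: [-180.0, -0.0, 61.2]
wrist_force: [0.4, 0.6, -0.9]
opening: 0.0531
```

Call:
move_arm(
  commands=[
    {"claw":-1,"travel":[0,0,0],"turn":7.1},
    {"claw":-1,"travel":[0,0,0],"turn":7.1},
    {"claw":-1,"travel":[0,0,0],"turn":7.1},
    {"claw":-1,"travel":[0,0,0],"turn":7.1},
    {"claw":-1,"travel":[0,0,0],"turn":7.1},
  ],
)

```text
time: 6.02
ee_pos: [0.4061, -0.1395, 0.4196]
tcp_rot: [-180.0, 0.0, 25.8]
wrist_force: [1.2, -1.0, -1.7]
opening: 0.0532
```

Call:
move_arm(
  commands=[
    {"claw":-1,"travel":[0,0,0],"turn":7.1},
    {"claw":-1,"travel":[0,0,0],"turn":7.1},
    {"claw":-1,"travel":[0,0,0],"turn":7.1},
    {"claw":-1,"travel":[0,0,0],"turn":7.1},
    {"claw":-1,"travel":[0,0,0],"turn":7.1},
  ],
)

```text
time: 6.43
ee_pos: [0.4061, -0.1395, 0.4197]
tcp_rot: [-180.0, 0.0, -9.7]
wrist_force: [-1.0, -1.1, -2.2]
opening: 0.0529
```

Call:
move_arm(
  commands=[
    {"claw":-1,"travel":[0,0,0],"turn":7.1},
    {"claw":-1,"travel":[0,0,0],"turn":7.1},
    {"claw":-1,"travel":[0,0,0],"turn":7.1},
    {"claw":-1,"travel":[0,0,0],"turn":7.1},
    {"claw":-1,"travel":[0,0,0],"turn":7.1},
  ],
)

```text
time: 6.85
ee_pos: [0.3424, -0.2498, 0.419]
tcp_rot: [-175.2, 0.9, -37.3]
wrist_force: [1.1, -1.1, -1.4]
opening: 0.0531
```

```bash
python3 - <<'E'
from h import *
pose(); viewer.camera("top"); pose(); cv2.imwrite("pics/w4.png",viewer.camera("wrist"))
E
```

```text
6.85 [ 0.34242486 -0.24975074  0.41901954] [-175.19642426    0.91313817  -37.31672417] 0.053076465121954144 [ 1.12571766 -1.13554749 -1.42652768]
6.9 [ 0.33951658 -0.25323731  0.41895272] [-175.24519923    0.97584127  -37.92108034] 0.052795602262982404 [-1.08243475 -2.90730789 -1.09060686]
```

View pics/w4.png

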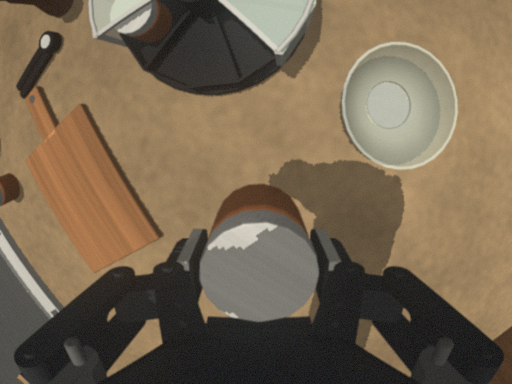

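```bash
python3 - <<'E'
from h import *
o=status.get_obs();print(o["q"].round(2),o["qd"].round(2)); pose()
E
```

```text
[-37.69 -11.27  -3.88  98.33   4.73 179.95] [ 4.86  0.01  0.17 -0.36  0.07  0.01]
6.95 [ 0.34077714 -0.25170614  0.41901097] [-175.26980678    0.94447364  -37.64277193] 0.05289069446842886 [ 0.51071585  0.68003752 -0.74459472]
```

```bash
python3 - <<'E'
from h import *
pose(); p=viewer.camera_params("wrist"); im=viewer.camera("wrist"); print(viewer.camera_params("wrist")["xyz"]-p["xyz"])
cv2.imwrite("pics/w5.png",cv2.resize(im[0:130,60:340],None,fx=2.8,fy=2.8,interpolation=cv2.INTER_CUBIC))
np.save("w5.npy",im); import pickle; pickle.dump(p,open("w5.pkl","wb"))
E
```

```text
6.95 [ 0.34077714 -0.25170614  0.41901097] [-175.26980678    0.94447364  -37.64277193] 0.05289069446842886 [ 0.51071585  0.68003752 -0.74459472]
[0.00116651 0.00144819 0.00010777]
```

View pics/w5.png

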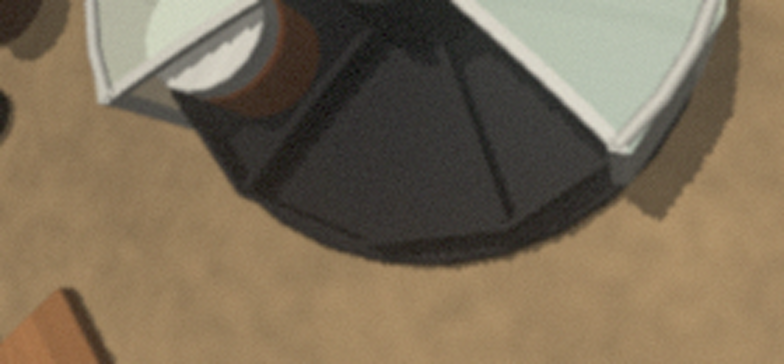

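```bash
python3 - <<'E'
from h import *; import pickle
p=pickle.load(open("w5.pkl","rb")); c=lambda u,v,z:(at("wrist",u/2.8+60,v/2.8,z,p)).round(4)
print("edges",c(103,100,.106),c(620,150,.106)); print("walls",c(375,45,.052),c(250,190,.052),c(445,50,.052),c(512,218,.052)); print("base bottom",c(430,265,.0), "kept lid", c(215,50,.094))
E
```

```text
edges [ 0.5845 -0.1842  0.106 ] [ 0.4344 -0.3168  0.106 ]
walls [ 0.542  -0.2733  0.052 ] [ 0.5301 -0.1932  0.052 ] [ 0.5199 -0.2937  0.052 ] [ 0.4459 -0.2712  0.052 ]
base bottom [ 0.4605 -0.2246  0.    ] kept lid [ 0.5694 -0.2284  0.094 ]
```

Call:
move_arm(
  commands=[
    {"claw":-1,"travel":[0,0,0],"turn":-7.1},
    {"claw":-1,"travel":[0,0,0],"turn":-7.1},
    {"claw":-1,"travel":[0,0,0],"turn":-7.1},
    {"claw":-1,"travel":[0,0,0],"turn":-7.1},
    {"claw":-1,"travel":[0,0,0],"turn":-7.1},
  ],
)

```text
time: 7.42
ee_pos: [0.3437, -0.248, 0.4193]
tcp_rot: [-175.6, -2.1, -1.3]
wrist_force: [0.6, 0.2, -0.5]
opening: 0.0527
```

Call:
move_arm(
  commands=[
    {"claw":-1,"travel":[0,0,0],"turn":-7.1},
    {"claw":-1,"travel":[0,0,0],"turn":-7.1},
    {"claw":-1,"travel":[0,0,0],"turn":-7.1},
    {"claw":-1,"travel":[0,0,0],"turn":-7.1},
    {"claw":-1,"travel":[0,0,0],"turn":-7.1},
  ],
)

```text
time: 7.83
ee_pos: [0.3437, -0.248, 0.4192]
tcp_rot: [-177.6, -4.2, 34.2]
wrist_force: [-0.0, -0.6, -2.0]
opening: 0.0531
```

Call:
move_arm(
  commands=[
    {"claw":-1,"travel":[0,0,0],"turn":-7.1},
    {"claw":-1,"travel":[0,0,0],"turn":-7.1},
    {"claw":-1,"travel":[0,0,0],"turn":-7.1},
    {"claw":-1,"travel":[0,0,0],"turn":-7.1},
    {"claw":-1,"travel":[0,0,0],"turn":-7.1},
  ],
)

```text
time: 8.25
ee_pos: [0.3437, -0.2479, 0.4193]
tcp_rot: [179.5, -4.8, 69.8]
wrist_force: [0.4, 0.6, -1.8]
opening: 0.0533
```

Call:
move_arm(
  commands=[
    {"claw":-1,"travel":[0,0,0],"turn":-7.1},
    {"claw":-1,"travel":[0,0,0],"turn":-7.1},
    {"claw":-1,"travel":[0,0,0],"turn":-7.1},
    {"claw":-1,"travel":[0,0,0],"turn":-7.1},
    {"claw":-1,"travel":[0,0,0],"turn":-7.1},
  ],
)

```text
time: 8.67
ee_pos: [0.3437, -0.248, 0.4192]
tcp_rot: [176.8, -3.6, 105.4]
wrist_force: [0.9, -0.3, -1.5]
opening: 0.0528
```

Call:
move_arm(
  commands=[
    {"claw":-1,"travel":[0,0,0],"turn":-7.1},
    {"claw":-1,"travel":[0,0,0],"turn":-7.1},
    {"claw":-1,"travel":[0,0,0],"turn":-7.1},
    {"claw":-1,"travel":[0,0,0],"turn":-7.1},
    {"claw":-1,"travel":[0,0,0],"turn":-7.1},
  ],
)

```text
time: 9.08
ee_pos: [0.3437, -0.248, 0.4193]
tcp_rot: [175.3, -1.1, 140.9]
wrist_force: [-0.3, 0.1, -0.9]
opening: 0.0531
```

Call:
move_arm(
  commands=[
    {"claw":-1,"travel":[0,0,0],"turn":-7.1},
    {"claw":-1,"travel":[0,0,0],"turn":-7.1},
    {"claw":-1,"travel":[0,0,0],"turn":-7.1},
    {"claw":-1,"travel":[0,0,0],"turn":-7.1},
    {"claw":-1,"travel":[0,0,0],"turn":-7.1},
  ],
)

```text
time: 9.5
ee_pos: [0.3437, -0.248, 0.4192]
tcp_rot: [175.5, 1.9, 176.2]
wrist_force: [-0.1, 0.5, -0.8]
opening: 0.053
```

Call:
move_arm(
  commands=[
    {"claw":-1,"travel":[0,0,0],"turn":-7.1},
    {"claw":-1,"travel":[0,0,0],"turn":-7.1},
    {"claw":-1,"travel":[0,0,0],"turn":-7.1},
    {"claw":-1,"travel":[0,0,0],"turn":-7.1},
    {"claw":-1,"travel":[0,0,0],"turn":-7.1},
  ],
)

```text
time: 9.92
ee_pos: [0.3437, -0.248, 0.4192]
tcp_rot: [177.4, 4.1, -148.3]
wrist_force: [0.4, 0.4, -1.5]
opening: 0.0529
```

Call:
move_arm(
  commands=[
    {"claw":-1,"travel":[0,0,0],"turn":-7.1},
    {"claw":-1,"travel":[0,0,0],"turn":-7.1},
    {"claw":-1,"travel":[0,0,0],"turn":-7.1},
    {"claw":-1,"travel":[0,0,0],"turn":-7.1},
    {"claw":-1,"travel":[0,0,0],"turn":-7.1},
  ],
)

```text
time: 10.33
ee_pos: [0.3437, -0.248, 0.4192]
tcp_rot: [-179.7, 4.8, -112.7]
wrist_force: [0.2, 0.1, -1.2]
opening: 0.0528
```

```bash
python3 - <<'E'
from h import *
o=status.get_obs();print(o["q"].round(2),o["qd"].round(2)); pose()
E
```

```text
[ -37.06  -11.27   -3.86   98.31    4.74 -104.4 ] [ 1.000e-02  7.000e-02 -8.000e-02 -5.000e-02  4.000e-02 -8.464e+01]
10.3333 [ 0.34369027 -0.24797035  0.41924365] [-179.69306319    4.81747538 -112.6773251 ] 0.05279942642485762 [ 0.15722938  0.06355848 -1.19509077]
```

Call:
move_arm(
  commands=[
    {"claw":-1,"travel":[0,0,0],"turn":-7.1},
    {"claw":-1,"travel":[0,0,0],"turn":-7.1},
    {"claw":-1,"travel":[0,0,0],"turn":-7.1},
    {"claw":-1,"travel":[0,0,0],"turn":-7.1},
    {"claw":-1,"travel":[0,0,0],"turn":-7.1},
  ],
)

```text
time: 10.75
ee_pos: [0.3437, -0.248, 0.4192]
tcp_rot: [-176.9, 3.7, -77.1]
wrist_force: [0.2, -0.2, -1.5]
opening: 0.0529
```

Call:
move_arm(
  commands=[
    {"claw":-1,"travel":[0,0,0],"turn":-7.1},
    {"claw":-1,"travel":[0,0,0],"turn":-7.1},
    {"claw":-1,"travel":[0,0,0],"turn":-7.1},
    {"claw":-1,"travel":[0,0,0],"turn":-7.1},
    {"claw":-1,"travel":[0,0,0],"turn":-7.1},
  ],
)

```text
time: 11.17
ee_pos: [0.3437, -0.248, 0.4192]
tcp_rot: [-175.3, 1.3, -41.6]
wrist_force: [0.5, -0.3, -0.9]
opening: 0.053
```

Call:
move_arm(
  commands=[
    {"claw":-1,"travel":[0,0,0],"turn":-5},
    {"claw":-1,"travel":[0,0,0],"turn":-5},
  ],
)

```text
time: 11.33
ee_pos: [0.3564, -0.2286, 0.4193]
tcp_rot: [-176.2, 0.5, -33.9]
wrist_force: [0.3, -0.1, -1.9]
opening: 0.0528
```

```bash
python3 - <<'E'
from h import *
o=status.get_obs();print(o["q"].round(2),o["qd"].round(2)); pose()
E
```

```text
[ -33.68  -11.55   -4.07   97.98    3.8  -179.77] [ 45.61  -3.87  -2.81  -4.37 -10.57  -3.45]
11.3333 [ 0.35639794 -0.22857916  0.41925984] [-176.20144681    0.52254705  -33.9096603 ] 0.052805319701658394 [ 0.29043089 -0.08348169 -1.87256897]
```

Call:
move_arm(
  commands=[
    {"claw":-1,"travel":[0,0,0],"turn":-5},
    {"claw":-1,"travel":[0,0,0],"turn":-5},
    {"claw":-1,"travel":[0,0,0],"turn":0},
  ],
)

```text
time: 11.58
ee_pos: [0.3807, -0.1819, 0.4198]
tcp_rot: [-178.0, -0.1, -26.1]
wrist_force: [-0.6, -0.9, -2.2]
opening: 0.0527
```

```bash
python3 - <<'E'
from h import *
o=status.get_obs();print(o["q"].round(2),o["qd"].round(2)); pose()
E
```

```text
[ -26.07  -12.08   -4.44   97.54    2.04 -179.94] [-3.53  0.16  0.14  0.33  0.19  0.03]
11.5833 [ 0.38073077 -0.18188545  0.41975049] [-1.77963748e+02 -1.01916456e-01 -2.61328907e+01] 0.0527268154110535 [-0.61056746 -0.85017723 -2.1513075 ]
```

10° more takes q5 down by ~1.9; a bit more than that.

Call:
move_arm(
  commands=[
    {"claw":-1,"travel":[0,0,0],"turn":-5},
    {"claw":-1,"travel":[0,0,0],"turn":-6},
    {"claw":-1,"travel":[0,0,0],"turn":0},
  ],
)

```text
time: 11.83
ee_pos: [0.399, -0.1318, 0.4199]
tcp_rot: [180.0, -0.4, -18.3]
wrist_force: [-0.5, -0.1, -0.9]
opening: 0.0529
```

```bash
python3 - <<'E'
from h import *
o=status.get_obs();print(o["q"].round(2),o["qd"].round(2)); pose()
E
```

```text
[-1.8270e+01 -1.2450e+01 -4.7300e+00  9.7380e+01 -2.0000e-02 -1.7994e+02] [-3.91  0.07  0.07  0.05  0.13  0.13]
11.8333 [ 0.39899735 -0.13179266  0.41986722] [179.97805901  -0.35151049 -18.33222994] 0.052916993741638385 [-0.48246376 -0.13393685 -0.86047999]
```

Call:
move_arm(
  commands=[
    {"claw":-1,"travel":[0,0,0],"turn":7.1},
    {"claw":-1,"travel":[0,0,0],"turn":7.1},
    {"claw":-1,"travel":[0,0,0],"turn":7.1},
    {"claw":-1,"travel":[0,0,0],"turn":7.1},
    {"claw":-1,"travel":[0,0,0],"turn":1.3},
  ],
)

```text
time: 12.25
ee_pos: [0.3981, -0.1349, 0.4198]
tcp_rot: [-179.8, -0.3, -48.8]
wrist_force: [0.1, 0.6, -1.1]
opening: 0.0529
```

Call:
move_arm(
  commands=[
    {"claw":-1,"travel":[3,0,0],"turn":0},
    {"claw":-1,"travel":[3,0,0],"turn":0},
    {"claw":-1,"travel":[0,0,0],"turn":0},
    {"claw":-1,"travel":[0,0,0],"turn":0},
  ],
)

```text
time: 12.58
ee_pos: [0.4384, -0.1809, 0.4194]
tcp_rot: [-179.9, -0.2, -48.4]
wrist_force: [0.3, 0.1, -2.1]
opening: 0.053
```

```bash
python3 - <<'E'
from h import *; import pickle
pose(); p=viewer.camera_params("wrist"); im=viewer.camera("wrist"); cv2.imwrite("pics/w6.png",im); pickle.dump(p,open("w6.pkl","wb"))
lids("top",(.064,))
E
```

```text
12.5833 [ 0.43841778 -0.18085048  0.41935352] [-179.89764785   -0.21845739  -48.40643042] 0.053044874044203716 [ 0.25855687  0.05984472 -2.07323203]
top [379  81  28  25 124] [396.8  95.7] [ 0.8669 -0.4377]
top [371 104  17  14 120] [378.4 112. ] [ 0.8161 -0.3815]
top [169 114  33  35 878] [185.3 130.3] [0.7559 0.2005]
top [   0  156   47   61 2389] [ 20.8 184.7] [0.5884 0.6868]
top [ 95 163  15 114 267] [101.6 219.2] [0.4873 0.4438]
top [180 167  18  18 247] [188.2 175.7] [0.6188 0.1895]
top [ 125  173   32   99 2100] [140.5 221.3] [0.4818 0.3285]
top [ 480  192   32   62 1205] [496.3 221. ] [ 0.4899 -0.7291]
top [ 321  223   85   78 2259] [369.6 259.6] [ 0.3734 -0.3502]
top [ 291  282   61  102 2023] [321.1 332.4] [ 0.1614 -0.2062]
top [227 344  42  14 431] [248.9 350.4] [0.1087 0.0043]
```

View pics/w6.png

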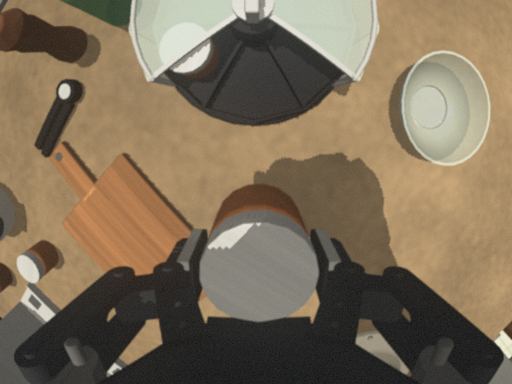

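```bash
python3 - <<'E'
from h import *; import pickle
p=pickle.load(open("w6.pkl","rb"));c=lambda u,v,z:(at("wrist",u,v,z,p)).round(4)
a,b=c(151,80,.106)[:2],c(358,80,.106)[:2]; print(a,b)
m=(a+b)/2; d=(a-b)/np.linalg.norm(a-b); print(np.linalg.norm(a-b),np.degrees(np.arctan2(d[1],d[0])), m+.0706*np.array([d[1],-d[0]]))
print(c(210,107,.052),c(303,106,.052),"knob",c(253,8,.147))
E
```

```text
[ 0.5837 -0.1849] [ 0.4333 -0.3178]
0.20070518179658442 41.46521805874213 [ 0.55524887 -0.30425466]
[ 0.5268 -0.1961  0.052 ] [ 0.4494 -0.2664  0.052 ] knob [ 0.544  -0.2911  0.147 ]
```

Call:
move_arm(
  commands=[
    {"claw":-1,"travel":[2.9,-0.1,0],"turn":0},
    {"claw":-1,"travel":[2.9,-0.1,0],"turn":0},
    {"claw":-1,"travel":[3,-0.1,0],"turn":0},
    {"claw":-1,"travel":[0,0,0],"turn":0},
    {"claw":-1,"travel":[0,0,3.5],"turn":0},
  ],
)

```text
time: 13.1
ee_pos: [0.4994, -0.2448, 0.3908]
tcp_rot: [-179.7, -0.7, -48.5]
wrist_force: [0.8, 0.0, -0.4]
opening: 0.0532
```

Call:
move_arm(
  commands=[
    {"claw":-1,"travel":[0,0,3.5],"turn":0},
    {"claw":-1,"travel":[0,0,3.5],"turn":0},
    {"claw":-1,"travel":[0,0,0],"turn":0},
    {"claw":-1,"travel":[0,0,0],"turn":0},
    {"claw":-1,"travel":[0,0,0],"turn":0},
  ],
)

```text
time: 13.52
ee_pos: [0.499, -0.2442, 0.3186]
tcp_rot: [-179.8, -0.5, -48.5]
wrist_force: [0.3, 0.4, -0.7]
opening: 0.0528
```

```bash
python3 - <<'E'
from h import *; import pickle
pose(); p=viewer.camera_params("wrist"); im=viewer.camera("wrist"); cv2.imwrite("pics/w7.png",im); crop("side",270,190,400,320,4.5,"pics/s7.png")
E
```

```text
13.5167 [ 0.49900504 -0.24418057  0.31858705] [-179.78505886   -0.47063024  -48.4760095 ] 0.0528174386046362 [ 0.28848875  0.39296561 -0.68810891]
```

View pics/w7.png

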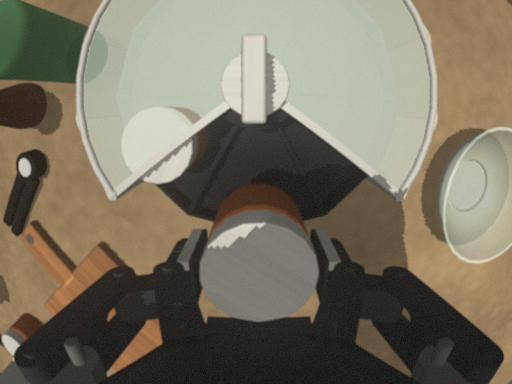

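View pics/s7.png

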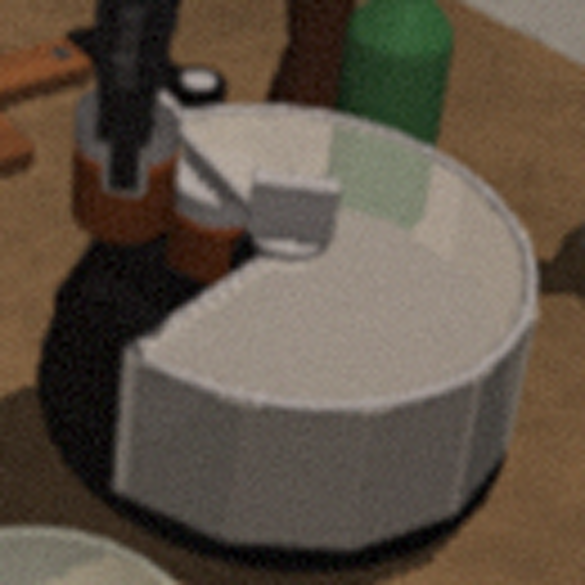

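```bash
python3 - <<'E'
from h import *
p=viewer.camera_params("wrist");c=lambda u,v,z:(at("wrist",u,v,z,p)).round(4)
print("knob",c(254.5,79,.147),c(254.5,37,.147),c(255,121,.147)); 
a,b=c(113,196,.106)[:2],c(402,196,.106)[:2]; print(a,b)
m=(a+b)/2; d=(a-b)/np.linalg.norm(a-b); print(np.linalg.norm(a-b),np.degrees(np.arctan2(d[1],d[0])), m+.0706*np.array([d[1],-d[0]]))
E
```

```text
knob [ 0.5569 -0.3046  0.147 ] [ 0.5706 -0.32    0.147 ] [ 0.5435 -0.2898  0.147 ]
[ 0.5855 -0.1862] [ 0.4353 -0.3199]
0.20108637447624342 41.67376516013043 [ 0.55734112 -0.30578415]
```

Call:
move_arm(
  commands=[
    {"claw":-1,"travel":[0.2,0,2.5],"turn":0},
    {"claw":-1,"travel":[0,0,2.5],"turn":0},
    {"claw":-1,"travel":[0,0,2.2],"turn":0},
    {"claw":-1,"travel":[0,0,0.8],"turn":0},
    {"claw":-1,"travel":[0,0,0.2],"turn":0},
  ],
)

```text
time: 14.03
ee_pos: [0.5012, -0.2463, 0.2357]
tcp_rot: [-179.8, -0.4, -48.5]
wrist_force: [0.1, -0.5, 6.7]
opening: 0.0532
```

Call:
move_arm(
  commands=[
    {"claw":-1,"travel":[0,0,0.1],"turn":0},
    {"claw":-1,"travel":[0,0,0],"turn":0},
    {"claw":-1,"travel":[0,0,0],"turn":0},
  ],
)

```text
time: 14.28
ee_pos: [0.5012, -0.2464, 0.2357]
tcp_rot: [-179.8, -0.5, -48.5]
wrist_force: [-2.6, 3.5, 8.0]
opening: 0.0526
```

Call:
move_arm(
  commands=[
    {"claw":0.6,"travel":[0,0,0],"turn":0},
    {"claw":0.6,"travel":[0,0,0],"turn":0},
    {"claw":0.6,"travel":[0,0,0],"turn":0},
    {"claw":0.6,"travel":[0,0,-1],"turn":0},
    {"claw":0.6,"travel":[0,0,-3],"turn":0},
  ],
)

```text
time: 14.7
ee_pos: [0.4996, -0.2457, 0.2698]
tcp_rot: [-180.0, 0.0, -48.5]
wrist_force: [0.3, -0.4, -0.3]
opening: 0.0685
```

Call:
move_arm(
  commands=[
    {"claw":0.6,"travel":[0,0,-3.5],"turn":0},
    {"claw":0.6,"travel":[0,0,-3.5],"turn":0},
    {"claw":0.6,"travel":[0,0,-3.5],"turn":0},
    {"claw":0.6,"travel":[0,0,0],"turn":0},
    {"claw":0.6,"travel":[0,0,0],"turn":0},
  ],
)

```text
time: 15.12
ee_pos: [0.5001, -0.2459, 0.3811]
tcp_rot: [-179.7, -0.6, -48.5]
wrist_force: [-0.3, -0.2, -1.1]
opening: 0.0681
```

```bash
python3 - <<'E'
from h import *
pose(); p=viewer.camera_params("wrist"); cv2.imwrite("pics/w8.png",viewer.camera("wrist"));crop("side",270,190,400,320,4.5,"pics/s8.png")
c=lambda u,v,z:(at("wrist",u,v,z,p)).round(4)
import pickle; pickle.dump(p,open("w8.pkl","wb"))
E
```

```text
15.1167 [ 0.50009167 -0.2459317   0.38112821] [-179.74255781   -0.58519835  -48.52421647] 0.06811436929263816 [-0.26553381 -0.21002078 -1.13527431]
```

View pics/w8.png

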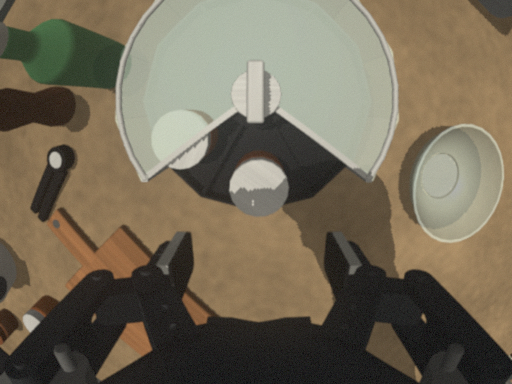

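View pics/s8.png

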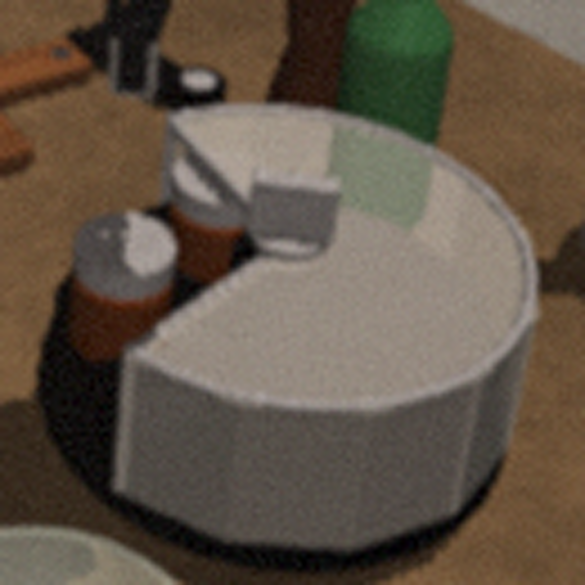

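```bash
python3 - <<'E'
from h import *; import pickle
p=pickle.load(open("w8.pkl","rb"));c=lambda u,v,z:(at("wrist",u,v,z,p)).round(4)
print("jar",c(259,187,.094),"kept",c(182,138,.094),"knob",c(255,91,.147)); 
k=c(255,91,.147);j=c(259,187,.094);print(np.linalg.norm((j-k)[:2]))
print("rim width px: jar r", np.linalg.norm((c(229,187,.094)-c(289,187,.094))[:2]))
E
```

```text
jar [ 0.5014 -0.2453  0.094 ] kept [ 0.5819 -0.2337  0.094 ] knob [ 0.5571 -0.3042  0.147 ]
0.08106602247551074
rim width px: jar r 0.05368891878218443
```

Call:
move_arm(
  commands=[
    {"claw":0.6,"travel":[2.7,-0.1,0],"turn":0},
    {"claw":0.6,"travel":[2.7,-0.1,0],"turn":0},
    {"claw":0.6,"travel":[2.7,-0.1,0],"turn":0},
    {"claw":0.6,"travel":[0,0,0],"turn":0},
    {"claw":0.6,"travel":[0,0,0],"turn":0},
  ],
)

```text
time: 15.63
ee_pos: [0.5563, -0.3052, 0.3755]
tcp_rot: [-179.9, -0.1, -48.6]
wrist_force: [-0.6, -0.0, 0.0]
opening: 0.0678
```

```bash
python3 - <<'E'
from h import *
pose(); cv2.imwrite("pics/w9.png",viewer.camera("wrist"))
crop("side",230,130,400,320,3.5,"pics/s9.png")
E
```

```text
15.6333 [ 0.55628123 -0.30524747  0.37553729] [-1.79930033e+02 -8.93760694e-02 -4.85657575e+01] 0.06781999608231128 [-0.56376085 -0.03211137  0.04985453]
```

View pics/w9.png

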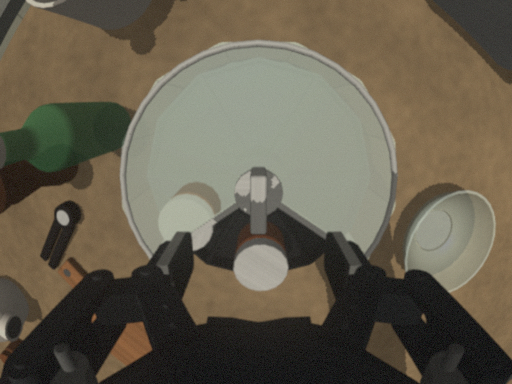

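Call:
move_arm(
  commands=[
    {"claw":0.6,"travel":[0,0,3],"turn":0},
    {"claw":0.6,"travel":[0,0,3],"turn":0},
    {"claw":0.6,"travel":[0,0,2.3],"turn":0},
    {"claw":0.6,"travel":[0,0,0],"turn":0},
    {"claw":-1,"travel":[0,0,0],"turn":0},
  ],
)

```text
time: 16.15
ee_pos: [0.5555, -0.304, 0.2952]
tcp_rot: [-179.9, -0.2, -48.5]
wrist_force: [0.0, 0.3, 0.5]
opening: 0.0576
```

Call:
move_arm(
  commands=[
    {"claw":-1,"travel":[0,0,0],"turn":0},
    {"claw":-1,"travel":[0,0,0],"turn":0},
    {"claw":-1,"travel":[0,0,0],"turn":0},
    {"claw":-1,"travel":[0,0,0],"turn":0},
    {"claw":-1,"travel":[0,0,0],"turn":0},
  ],
)

```text
time: 16.57
ee_pos: [0.5563, -0.305, 0.2971]
tcp_rot: [-179.8, -0.5, -48.5]
wrist_force: [-1.8, -0.7, 6.1]
opening: 0.0111
```

Call:
move_arm(
  commands=[
    {"claw":-1,"travel":[0,0,0],"turn":0},
    {"claw":-1,"travel":[0,0,0],"turn":0},
    {"claw":-1,"travel":[0,0,0],"turn":0},
    {"claw":-1,"travel":[0,0,0],"turn":0},
  ],
)

```text
time: 16.9
ee_pos: [0.5563, -0.305, 0.2971]
tcp_rot: [-179.8, -0.5, -48.5]
wrist_force: [-2.7, -0.8, 7.1]
opening: 0.0111
```

Call:
move_arm(
  commands=[
    {"claw":-1,"travel":[0,0,0],"turn":5},
    {"claw":-1,"travel":[0,0,0],"turn":5},
    {"claw":-1,"travel":[0,0,0],"turn":5},
    {"claw":-1,"travel":[0,0,0],"turn":5},
    {"claw":-1,"travel":[0,0,0],"turn":5},
  ],
  squeeze=60,
)

```text
time: 17.32
ee_pos: [0.5564, -0.3049, 0.2972]
tcp_rot: [-179.6, -0.4, -73.8]
wrist_force: [-0.9, 0.2, 6.4]
opening: 0.011
```

Call:
move_arm(
  commands=[
    {"claw":-1,"travel":[0,0,0],"turn":5},
    {"claw":-1,"travel":[0,0,0],"turn":5},
    {"claw":-1,"travel":[0,0,0],"turn":5},
    {"claw":-1,"travel":[0,0,0],"turn":5},
    {"claw":-1,"travel":[0,0,0],"turn":5},
  ],
)

```text
time: 17.73
ee_pos: [0.5566, -0.3049, 0.2971]
tcp_rot: [-179.5, -0.2, -98.8]
wrist_force: [0.4, 0.8, 7.0]
opening: 0.0108
```

Call:
move_arm(
  commands=[
    {"claw":-1,"travel":[0,0,0],"turn":5},
    {"claw":-1,"travel":[0,0,0],"turn":5},
    {"claw":-1,"travel":[0,0,0],"turn":0},
    {"claw":-1,"travel":[0,0,0],"turn":0},
  ],
)

```text
time: 18.07
ee_pos: [0.5566, -0.3049, 0.2972]
tcp_rot: [-179.5, -0.1, -108.6]
wrist_force: [1.4, 0.6, 6.6]
opening: 0.011
```

```bash
python3 - <<'E'
from h import *
pose(); print(status.get_obs()["q"].round(1),status.get_obs()["torque"]);cv2.imwrite("pics/w10.png",viewer.camera("wrist"))
E
```

```text
18.0667 [ 0.55661542 -0.30488285  0.29715977] [-1.79470911e+02 -7.24773955e-02 -1.08552218e+02] 0.010995356521722515 [1.39867823 0.62596003 6.56778307]
[ -28.7   15.5   10.2   84.2    0.  -100.2] [-0.13961646  0.28792068 -0.01509193]
```

View pics/w10.png

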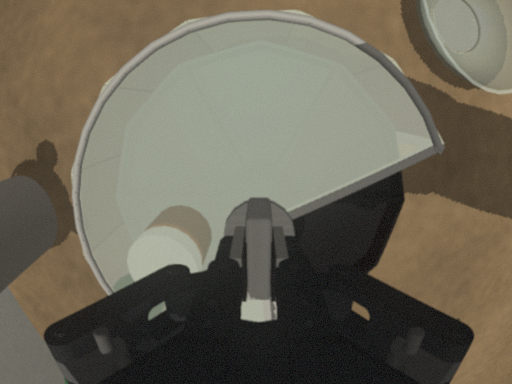

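Call:
move_arm(
  commands=[
    {"claw":0,"travel":[0,0,0],"turn":0},
    {"claw":0,"travel":[0,0,0],"turn":0},
    {"claw":0,"travel":[0,0,0],"turn":0},
    {"claw":0,"travel":[0,0,-2],"turn":0},
    {"claw":0,"travel":[0,0,-3.5],"turn":0},
  ],
  squeeze=40,
)

```text
time: 18.53
ee_pos: [0.5555, -0.3044, 0.3465]
tcp_rot: [179.9, 0.0, -108.5]
wrist_force: [-0.3, -0.0, -1.0]
opening: 0.0426
```

Call:
move_arm(
  commands=[
    {"claw":0.5,"travel":[0,0,-3.5],"turn":-6},
    {"claw":1,"travel":[0,0,-2],"turn":-6},
    {"claw":1,"travel":[0,0,-1],"turn":-6.5},
    {"claw":1,"travel":[-3.9,0.7,0],"turn":0},
    {"claw":1,"travel":[-3.9,0.7,0],"turn":0},
  ],
)

```text
time: 18.95
ee_pos: [0.5417, -0.227, 0.4146]
tcp_rot: [-179.7, -0.1, -90.1]
wrist_force: [-0.3, 1.1, 0.0]
opening: 0.0852
```

```bash
python3 - <<'E'
from h import *
pose(); viewer.camera("top"); cv2.imwrite("pics/w11.png",viewer.camera("wrist")); lids("top",(.064,),150,400)
cv2.imwrite("pics/t11.png",viewer.camera("top"))
E
```

```text
18.95 [ 0.54174314 -0.22699978  0.41459767] [-1.79678056e+02 -1.37992709e-01 -9.01388922e+01] 0.08523249132814811 [-0.26249066  1.12161961  0.02101472]
top [ 95 163  14 114 251] [101.5 219.3] [0.487 0.444]
top [180 167  18  18 244] [188.1 175.7] [0.6188 0.1897]
top [390 180  28  50 395] [406.3 201.2] [ 0.5468 -0.4615]
```

View pics/w11.png

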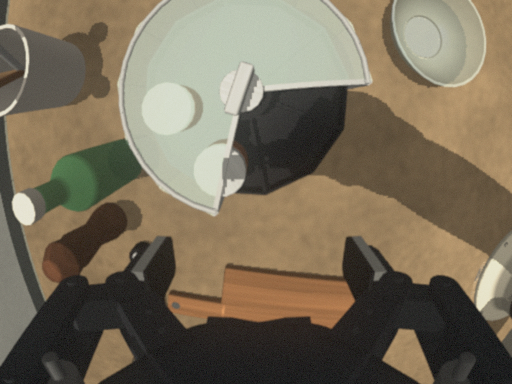

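View pics/t11.png

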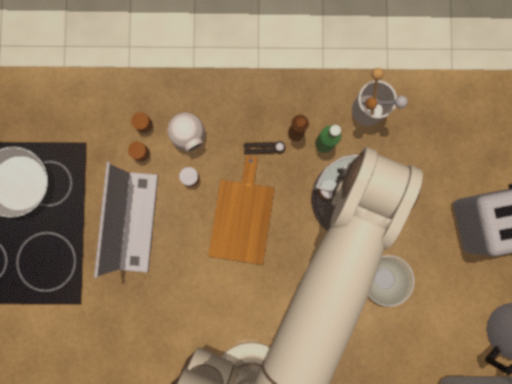

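Call:
move_arm(
  commands=[
    {"claw":1,"travel":[-3.8,-0.7,0],"turn":0},
    {"claw":1,"travel":[-3.8,-0.7,0],"turn":0},
    {"claw":1,"travel":[-3.8,-0.7,0],"turn":0},
    {"claw":1,"travel":[-3.8,-0.7,0],"turn":0},
    {"claw":1,"travel":[-3.8,-0.7,0],"turn":0},
  ],
)

```text
time: 19.57
ee_pos: [0.5772, -0.0358, 0.4145]
tcp_rot: [-179.7, -0.2, -90.1]
wrist_force: [0.1, 0.9, -0.9]
opening: 0.0854
```

Call:
move_arm(
  commands=[
    {"claw":1,"travel":[-3.8,-0.7,0],"turn":0},
    {"claw":1,"travel":[-3.8,-0.7,0],"turn":0},
    {"claw":1,"travel":[-3.8,-0.7,0],"turn":0},
    {"claw":1,"travel":[-3.8,-0.7,0],"turn":0},
    {"claw":1,"travel":[0,0,0],"turn":0},
  ],
)

```text
time: 19.98
ee_pos: [0.606, 0.1203, 0.4131]
tcp_rot: [-179.7, -0.1, -89.8]
wrist_force: [1.4, 0.5, 1.3]
opening: 0.0853
```

```bash
python3 - <<'E'
from h import *
viewer.camera("wrist");pose(); lids("wrist",(.064,),500,out="pics/w12.png"); lids("top",(.064,),150,400)
E
```

```text
20.0333 [0.60572313 0.11801422 0.41328285] [-1.79747152e+02 -1.45226299e-01 -8.98370784e+01] 0.08562888446425324 [ 0.13969169 -0.34456997 -0.15004874]
wrist [ 225  212   45   42 1463] [247.1 232.7] [0.6193 0.1923]
wrist [ 242  285  112   35 2914] [297.3 302.3] [0.5541 0.2948]
top [ 95 163  14 114 254] [101.5 218.8] [0.4885 0.4439]
```

View pics/w12.png

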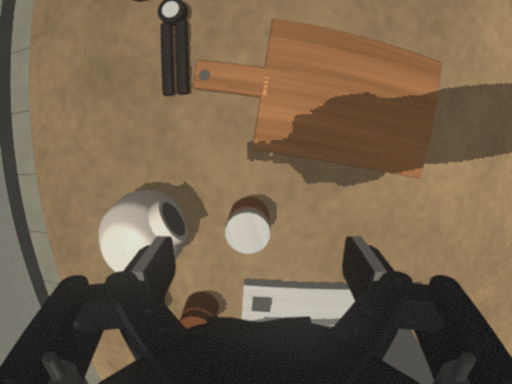

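Call:
move_arm(
  commands=[
    {"claw":1,"travel":[-3.65,-0.7,0],"turn":0},
    {"claw":1,"travel":[-3.65,-0.7,0],"turn":0},
    {"claw":1,"travel":[0,0,3.7],"turn":0},
    {"claw":1,"travel":[0,0,3.7],"turn":0},
    {"claw":1,"travel":[0,0,0],"turn":0},
  ],
)

```text
time: 20.55
ee_pos: [0.6185, 0.1867, 0.3316]
tcp_rot: [179.6, -0.4, -90.1]
wrist_force: [-0.8, -0.3, -2.2]
opening: 0.0854
```

```bash
python3 - <<'E'
from h import *
pose(); lids("wrist",(.064,),500,out="pics/w13.png")
E
```

```text
20.55 [0.61850674 0.18674884 0.33158471] [179.64951767  -0.36687508 -90.09801693] 0.08540312073173402 [-0.75470854 -0.25849102 -2.24684952]
wrist [ 223  199   58   30 1194] [250.6 213.3] [0.6227 0.2052]
```

View pics/w13.png

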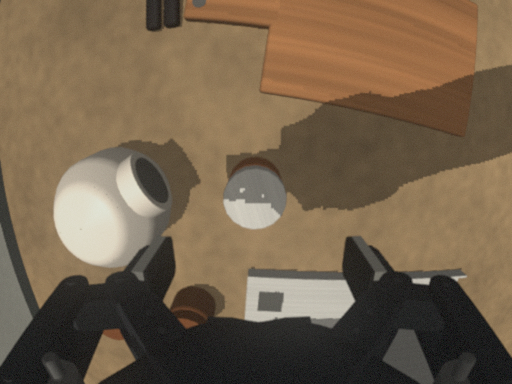

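Call:
move_arm(
  commands=[
    {"claw":1,"travel":[-0.3,0,3.5],"turn":0},
    {"claw":1,"travel":[0,0,3.5],"turn":0},
    {"claw":1,"travel":[0,0,3.5],"turn":0},
    {"claw":1,"travel":[0,0,1.8],"turn":0},
    {"claw":1,"travel":[0,0,0],"turn":0},
  ],
)

```text
time: 21.02
ee_pos: [0.6199, 0.1895, 0.2158]
tcp_rot: [-179.9, -0.2, -90.1]
wrist_force: [-0.4, -0.0, -0.6]
opening: 0.0854
```

Call:
move_arm(
  commands=[
    {"claw":-1,"travel":[0,0,0],"turn":0},
    {"claw":-1,"travel":[0,0,0],"turn":0},
    {"claw":-1,"travel":[0,0,0],"turn":0},
    {"claw":-1,"travel":[0,0,0],"turn":0},
    {"claw":-1,"travel":[0,0,0],"turn":0},
  ],
  squeeze=40,
)

```text
time: 21.43
ee_pos: [0.6208, 0.191, 0.2215]
tcp_rot: [-179.4, -0.1, -90.0]
wrist_force: [-0.8, -1.5, 7.3]
opening: 0.0526
```

Call:
move_arm(
  commands=[
    {"claw":-1,"travel":[0,0,0],"turn":0},
    {"claw":-1,"travel":[0,0,0],"turn":0},
    {"claw":-1,"travel":[0,0,0],"turn":0},
    {"claw":-1,"travel":[0,0,-2],"turn":0},
    {"claw":-1,"travel":[0,0,-3.5],"turn":0},
  ],
)

```text
time: 21.85
ee_pos: [0.619, 0.1908, 0.2712]
tcp_rot: [-179.9, -0.2, -90.0]
wrist_force: [0.2, 0.6, -1.7]
opening: 0.0524
```

Call:
move_arm(
  commands=[
    {"claw":-1,"travel":[0,0,-3.8],"turn":0},
    {"claw":-1,"travel":[0,0,-3.8],"turn":0},
    {"claw":-1,"travel":[0,0,-3.8],"turn":0},
    {"claw":-1,"travel":[0,0,-3.8],"turn":0},
    {"claw":-1,"travel":[0,0,0],"turn":0},
  ],
)

```text
time: 22.27
ee_pos: [0.6179, 0.1912, 0.4357]
tcp_rot: [-178.9, 0.1, -90.0]
wrist_force: [1.7, 0.3, -0.2]
opening: 0.0521
```

Call:
move_arm(
  commands=[
    {"claw":-1,"travel":[3.6,1.0,0],"turn":0},
    {"claw":-1,"travel":[3.6,1.0,0],"turn":0},
    {"claw":-1,"travel":[3.6,1.0,0],"turn":0},
    {"claw":-1,"travel":[3.6,1.0,0],"turn":0},
    {"claw":-1,"travel":[3.6,1.0,0],"turn":0},
  ],
)

```text
time: 22.68
ee_pos: [0.5676, 0.0101, 0.4264]
tcp_rot: [-179.5, -0.1, -90.0]
wrist_force: [1.7, -0.4, -2.0]
opening: 0.0525
```

Call:
move_arm(
  commands=[
    {"claw":-1,"travel":[3.6,1.0,0],"turn":0},
    {"claw":-1,"travel":[3.6,1.0,0],"turn":0},
    {"claw":-1,"travel":[3.6,1.0,0],"turn":0},
    {"claw":-1,"travel":[3.6,1.0,0],"turn":0},
    {"claw":-1,"travel":[3.6,1.0,0],"turn":0},
  ],
)

```text
time: 23.1
ee_pos: [0.5174, -0.17, 0.4268]
tcp_rot: [-179.5, -0.2, -90.0]
wrist_force: [1.9, -0.3, -1.2]
opening: 0.0527
```

Call:
move_arm(
  commands=[
    {"claw":-1,"travel":[0,0,0],"turn":-6.9},
    {"claw":-1,"travel":[0,0,0],"turn":-6.9},
    {"claw":-1,"travel":[0,0,0],"turn":-6.9},
    {"claw":-1,"travel":[0,0,0],"turn":-6.9},
    {"claw":-1,"travel":[0,0,0],"turn":-6.9},
  ],
)

```text
time: 23.52
ee_pos: [0.5182, -0.1686, 0.4266]
tcp_rot: [-179.7, -0.4, -55.2]
wrist_force: [-0.1, -0.0, -0.1]
opening: 0.0525
```

Call:
move_arm(
  commands=[
    {"claw":-1,"travel":[0,0,0],"turn":-6.9},
    {"claw":-1,"travel":[0,0,0],"turn":0},
    {"claw":-1,"travel":[0,0,0],"turn":0},
  ],
)

```text
time: 23.77
ee_pos: [0.5184, -0.1684, 0.426]
tcp_rot: [-179.8, -0.4, -48.8]
wrist_force: [-0.1, -0.3, -0.9]
opening: 0.0526
```

```bash
python3 - <<'E'
from h import *
pose(); print(status.get_obs()["q"].round(1));cv2.imwrite("pics/w14.png",viewer.camera("wrist"))
E
```

```text
23.7667 [ 0.51838704 -0.16842464  0.4260134 ] [-179.78986075   -0.41877066  -48.84936246] 0.052649344270549986 [-0.13554321 -0.31477024 -0.92705439]
[ -18.     4.5   12.    97.    -0.  -149.1]
```

View pics/w14.png

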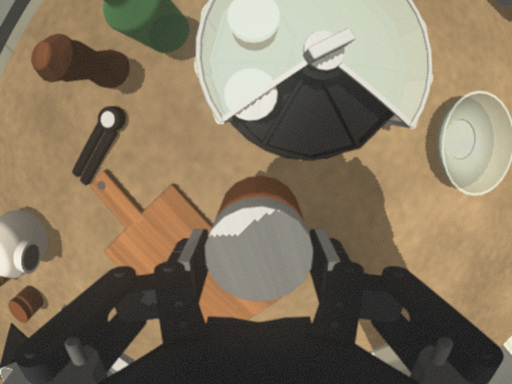

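Call:
move_arm(
  commands=[
    {"claw":-1,"travel":[2.3,3.15,0],"turn":0},
    {"claw":-1,"travel":[2.3,3.15,0],"turn":0},
    {"claw":-1,"travel":[0,0,3.5],"turn":0},
    {"claw":-1,"travel":[0,0,3.5],"turn":0},
    {"claw":-1,"travel":[0,0,0],"turn":0},
  ],
)

```text
time: 24.23
ee_pos: [0.5008, -0.2449, 0.3479]
tcp_rot: [179.9, 0.2, -48.9]
wrist_force: [-0.4, 0.3, -3.8]
opening: 0.0522
```

```bash
python3 - <<'E'
from h import *
viewer.camera("top"); pose(); p=viewer.camera_params("wrist"); cv2.imwrite("pics/w15.png",viewer.camera("wrist"))
import pickle; pickle.dump(p,open("w15.pkl","wb"))
crop("side",230,130,400,320,3.5,"pics/s15.png")
E
```

```text
24.2833 [ 0.50123788 -0.24463239  0.35184305] [-1.79988493e+02  1.78763888e-02 -4.88099691e+01] 0.05214416630281298 [0.23087781 0.17146328 0.0680221 ]
```

View pics/w15.png

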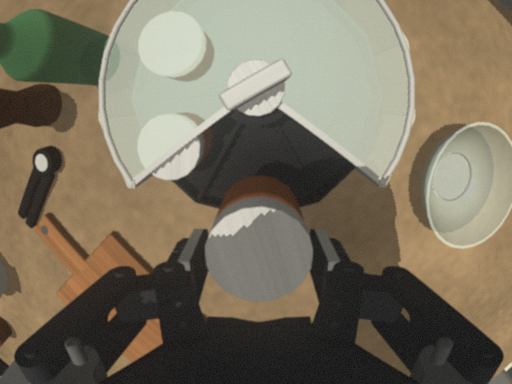

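View pics/s15.png

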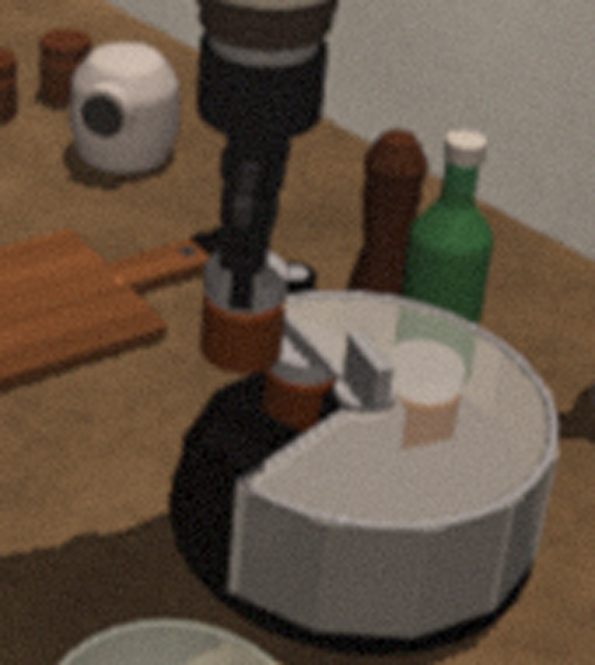

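Call:
move_arm(
  commands=[
    {"claw":-1,"travel":[0,0,2.5],"turn":0},
    {"claw":-1,"travel":[0,0,2.5],"turn":0},
    {"claw":-1,"travel":[0,0,2.5],"turn":0},
    {"claw":-1,"travel":[0,0,1.5],"turn":0},
    {"claw":-1,"travel":[0,0,0.3],"turn":0},
  ],
)

```text
time: 24.8
ee_pos: [0.5031, -0.2446, 0.2619]
tcp_rot: [-179.8, -0.3, -48.6]
wrist_force: [-0.5, 0.8, -2.1]
opening: 0.0519
```

Call:
move_arm(
  commands=[
    {"claw":-1,"travel":[0,0,0.3],"turn":0},
    {"claw":-1,"travel":[0,0,0],"turn":0},
    {"claw":-1,"travel":[0,0,0],"turn":0},
  ],
)

```text
time: 25.05
ee_pos: [0.5033, -0.2451, 0.2611]
tcp_rot: [-179.8, -0.5, -48.6]
wrist_force: [-0.6, 0.3, -0.9]
opening: 0.0525
```

Call:
move_arm(
  commands=[
    {"claw":-1,"travel":[0,0,0.4],"turn":0},
    {"claw":-1,"travel":[0,0,0.4],"turn":0},
    {"claw":-1,"travel":[0,0,0.2],"turn":0},
    {"claw":-1,"travel":[0,0,0],"turn":0},
  ],
)

```text
time: 25.38
ee_pos: [0.5033, -0.2453, 0.2514]
tcp_rot: [-179.7, -0.5, -48.6]
wrist_force: [-1.3, 1.0, 13.3]
opening: 0.0523
```

Call:
move_arm(
  commands=[
    {"claw":-1,"travel":[0,0,0.2],"turn":0},
    {"claw":-1,"travel":[0,0,0.2],"turn":0},
    {"claw":-1,"travel":[0,0,0],"turn":0},
  ],
)

```text
time: 25.63
ee_pos: [0.5032, -0.2451, 0.2512]
tcp_rot: [-179.6, -0.7, -48.6]
wrist_force: [-10.3, 7.0, 40.1]
opening: 0.052
```

Call:
move_arm(
  commands=[
    {"claw":-1,"travel":[0,0,-0.4],"turn":0},
    {"claw":0.6,"travel":[0,0,0],"turn":0},
    {"claw":0.6,"travel":[0,0,0],"turn":0},
    {"claw":0.6,"travel":[0,0,0],"turn":0},
    {"claw":0.6,"travel":[0,0,-1],"turn":0},
  ],
)

```text
time: 26.05
ee_pos: [0.5021, -0.2447, 0.2565]
tcp_rot: [-179.9, -0.1, -48.6]
wrist_force: [-0.3, -0.3, 0.6]
opening: 0.0684
```

Call:
move_arm(
  commands=[
    {"claw":0.6,"travel":[0,0,-3.5],"turn":0},
    {"claw":0.6,"travel":[0,0,-3.5],"turn":0},
    {"claw":0.6,"travel":[0,0,-3.5],"turn":0},
    {"claw":0.6,"travel":[0,0,-3.5],"turn":0},
    {"claw":0.6,"travel":[0,0,0],"turn":0},
  ],
)

```text
time: 26.47
ee_pos: [0.5018, -0.2446, 0.4065]
tcp_rot: [-179.6, -0.8, -48.6]
wrist_force: [1.0, -0.6, 1.0]
opening: 0.0683
```

```bash
python3 - <<'E'
from h import *
viewer.camera("top"); pose(); p=viewer.camera_params("wrist"); cv2.imwrite("pics/w16.png",viewer.camera("wrist"))
crop("side",230,130,400,320,3.5,"pics/s16.png"); print(status.get_obs()["q"].round(1))
E
```

```text
26.5167 [ 0.50205206 -0.24476605  0.40324841] [-179.71326078   -0.65270462  -48.63295392] 0.06843116401425699 [ 0.96642894  0.46904821 -0.03014591]
[ -26.     5.8   10.3   94.2    0.  -157.4]
```

View pics/w16.png

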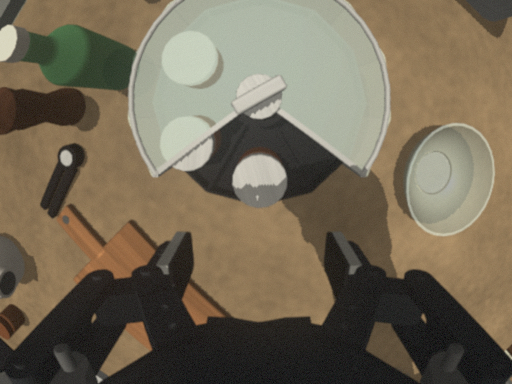

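View pics/s16.png

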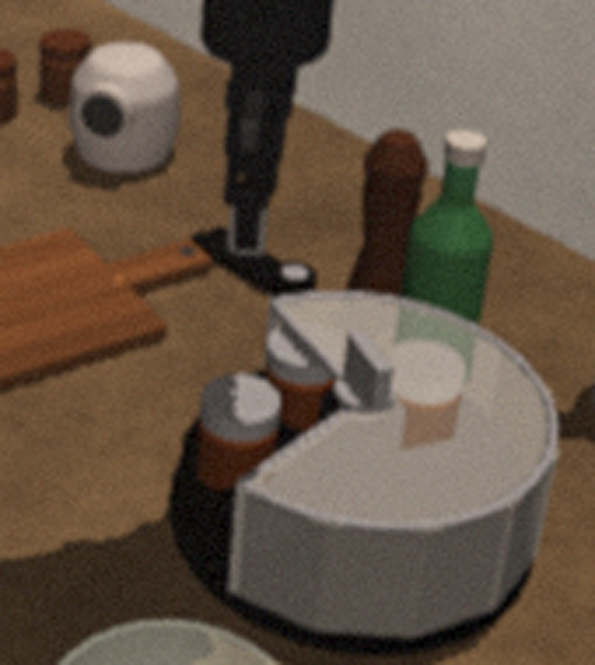

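Call:
move_arm(
  commands=[
    {"claw":1,"travel":[0,0,0],"turn":7.1},
    {"claw":1,"travel":[0,0,0],"turn":7.1},
    {"claw":1,"travel":[0,0,0],"turn":7.1},
    {"claw":1,"travel":[0,0,0],"turn":7.1},
    {"claw":1,"travel":[0,0,0],"turn":7.1},
  ],
)

```text
time: 27.03
ee_pos: [0.5018, -0.2446, 0.3971]
tcp_rot: [-179.8, -0.1, -84.5]
wrist_force: [0.1, 0.0, 0.8]
opening: 0.085
```

Call:
move_arm(
  commands=[
    {"claw":1,"travel":[0,0,0],"turn":7.1},
    {"claw":1,"travel":[0,0,0],"turn":7.1},
    {"claw":1,"travel":[0,0,0],"turn":7.1},
    {"claw":1,"travel":[0,0,0],"turn":7.1},
    {"claw":1,"travel":[0,0,0],"turn":7.1},
  ],
)

```text
time: 27.45
ee_pos: [0.5017, -0.2446, 0.3971]
tcp_rot: [-179.8, 0.0, -120.0]
wrist_force: [0.5, -0.4, 0.5]
opening: 0.0852
```

Call:
move_arm(
  commands=[
    {"claw":1,"travel":[0,0,0],"turn":7.1},
    {"claw":1,"travel":[0,0,0],"turn":7.1},
    {"claw":1,"travel":[0,0,0],"turn":7.1},
    {"claw":1,"travel":[0,0,0],"turn":7.1},
    {"claw":1,"travel":[0,0,0],"turn":7.1},
  ],
)

```text
time: 27.87
ee_pos: [0.5017, -0.2446, 0.3971]
tcp_rot: [-179.9, 0.1, -155.5]
wrist_force: [0.8, 0.7, 0.3]
opening: 0.0855
```

Call:
move_arm(
  commands=[
    {"claw":1,"travel":[0,0,0],"turn":7.1},
    {"claw":1,"travel":[0,0,0],"turn":7.1},
    {"claw":1,"travel":[0,0,0],"turn":7.1},
    {"claw":1,"travel":[0,0,0],"turn":7.1},
    {"claw":1,"travel":[0,0,0],"turn":4.5},
  ],
)

```text
time: 28.28
ee_pos: [0.5018, -0.2446, 0.3971]
tcp_rot: [-180.0, 0.2, 171.6]
wrist_force: [0.1, 0.6, -0.1]
opening: 0.0854
```

```bash
python3 - <<'E'
from h import *
viewer.camera("top"); pose(); print(status.get_obs()["q"].round(1))
E
```

```text
28.3333 [ 0.50175876 -0.24458478  0.39713756] [-179.96012893    0.18454442  171.39966411] 0.08541517570561885 [ 0.09406257  0.22689215 -0.46377276]
[-26.    5.8  10.2  94.1   0.  -17.4]
```

Call:
move_arm(
  commands=[
    {"claw":1,"travel":[-1.4,3.8,0],"turn":0},
    {"claw":1,"travel":[-1.4,3.8,0],"turn":0},
    {"claw":1,"travel":[-1.4,3.8,0],"turn":0},
    {"claw":1,"travel":[-1.4,3.8,0],"turn":0},
    {"claw":1,"travel":[-1.4,3.8,0],"turn":0},
  ],
)

```text
time: 28.75
ee_pos: [0.5982, -0.0645, 0.3976]
tcp_rot: [-179.9, 0.2, 172.1]
wrist_force: [0.7, -1.3, 0.2]
opening: 0.0855
```

Call:
move_arm(
  commands=[
    {"claw":1,"travel":[-1.5,3.9,0],"turn":0},
    {"claw":1,"travel":[-1.5,3.9,0],"turn":0},
    {"claw":1,"travel":[0,0,3],"turn":0},
    {"claw":1,"travel":[0,0,3],"turn":0},
    {"claw":1,"travel":[0,0,0],"turn":0},
  ],
)

```text
time: 29.17
ee_pos: [0.6379, 0.0074, 0.3308]
tcp_rot: [-179.8, -0.3, 172.2]
wrist_force: [-0.4, -0.3, -1.0]
opening: 0.0855
```

```bash
python3 - <<'E'
from h import *; import pickle
viewer.camera("top"); pose(); p=viewer.camera_params("wrist"); im=viewer.camera("wrist");cv2.imwrite("pics/w17.png",im); pickle.dump(p,open("w17.pkl","wb"))
E
```

```text
29.2167 [0.63779277 0.00680974 0.33448073] [-1.79830175e+02 -1.29452778e-01  1.72106691e+02] 0.08489766095343627 [-0.08175385 -0.0047498   0.56248705]
```

View pics/w17.png

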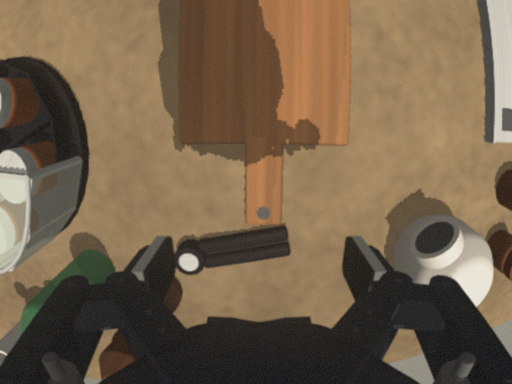

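```bash
python3 - <<'E'
from h import *; import pickle
p=pickle.load(open("w17.pkl","rb"));c=lambda u,v,z:(at("wrist",u,v,z,p)).round(4)
a=(c(246,145,.016)+c(283,145,.016))/2; b=(c(245,222,.016)+c(282,222,.016))/2
print("root",a,"end",b, np.linalg.norm(a-b), np.degrees(np.arctan2(*(b-a)[1::-1])))
e1,e2=c(179,60,.016),c(179,140,.016); f1,f2=c(351,60,.016),c(350,140,.016)
for q,r in ((e1,e2),(f1,f2)): print(q,r,np.degrees(np.arctan2(*(r-q)[1::-1])))
d=(b-a)/np.linalg.norm(b-a); print("grip",b-.045*d, a+.04*d)
E
```

```text
root [0.6043 0.0183 0.016 ] end [0.6835  0.00685 0.016  ] 0.08002338720649102 -8.22629558451116
[ 0.5082 -0.0523  0.016 ] [ 0.5869 -0.0646  0.016 ] -8.882880003246495
[0.5299 0.1139 0.016 ] [0.6095 0.1038 0.016 ] -7.231299942275289
grip [0.63896302 0.01328874 0.016     ] [0.64388843 0.01257667 0.016     ]
```

Call:
move_arm(
  commands=[
    {"claw":0.5,"travel":[-0.25,0.4,3.5],"turn":0},
    {"claw":0.5,"travel":[0,0,3.5],"turn":0},
    {"claw":0.5,"travel":[0,0,3.5],"turn":0},
    {"claw":0.5,"travel":[0,0,3],"turn":0},
    {"claw":0.5,"travel":[0,0,1],"turn":0},
  ],
)

```text
time: 29.68
ee_pos: [0.6416, 0.009, 0.1914]
tcp_rot: [-179.9, 0.1, 172.0]
wrist_force: [-0.8, -0.8, -0.7]
opening: 0.0645
```

Call:
move_arm(
  commands=[
    {"claw":0.5,"travel":[0,0,0.4],"turn":0},
    {"claw":0.5,"travel":[0,0,0],"turn":0},
    {"claw":0.5,"travel":[0,0,0],"turn":0},
  ],
)

```text
time: 29.93
ee_pos: [0.6433, 0.0095, 0.1929]
tcp_rot: [-179.9, 0.5, 172.0]
wrist_force: [0.7, 0.6, 0.5]
opening: 0.0638
```

```bash
python3 - <<'E'
from h import *
pose(); cv2.imwrite("pics/w18.png",viewer.camera("wrist"))
crop("side",220,130,340,260,5,"pics/s18.png")
E
```

```text
29.9333 [0.64327049 0.00946538 0.19292703] [-179.93643215    0.54307595  171.97042469] 0.06384095860490609 [0.73124259 0.6483044  0.48360928]
```

View pics/w18.png

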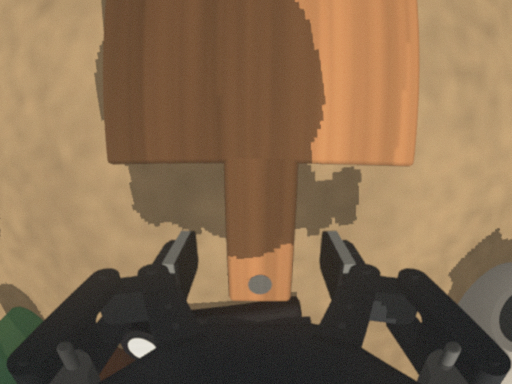

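View pics/s18.png

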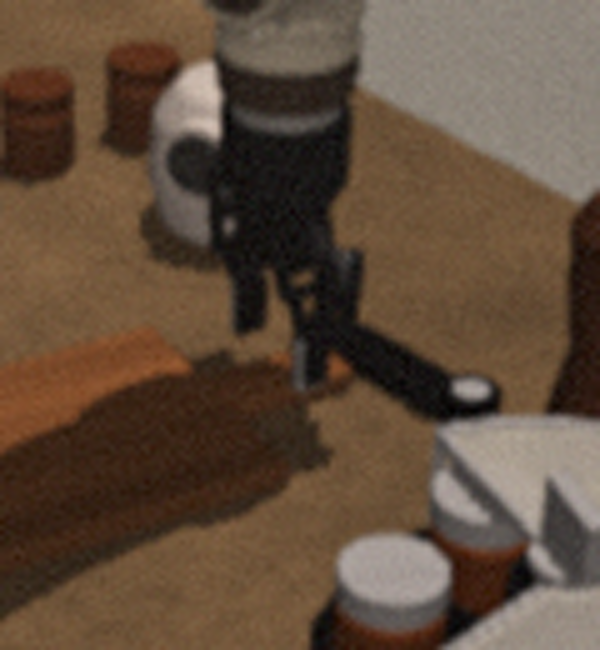

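Call:
move_arm(
  commands=[
    {"claw":0.3,"travel":[0.1,0,0.7],"turn":0},
    {"claw":0.3,"travel":[0,0,0.6],"turn":0},
    {"claw":0.3,"travel":[0,0,0],"turn":0},
    {"claw":0.3,"travel":[0,0,0],"turn":0},
  ],
)

```text
time: 30.37
ee_pos: [0.6412, 0.0098, 0.1764]
tcp_rot: [-179.9, 0.3, 172.0]
wrist_force: [-1.0, -0.6, 0.0]
opening: 0.0552
```

Call:
move_arm(
  commands=[
    {"claw":0.3,"travel":[0,0,0.3],"turn":0},
    {"claw":0.3,"travel":[0,0,0],"turn":0},
    {"claw":0.3,"travel":[0,0,0],"turn":0},
  ],
)

```text
time: 30.62
ee_pos: [0.6415, 0.0098, 0.1738]
tcp_rot: [-179.9, 0.3, 172.0]
wrist_force: [-0.1, -0.2, -0.9]
opening: 0.0555
```

Call:
move_arm(
  commands=[
    {"claw":-1,"travel":[0,0,0],"turn":0},
    {"claw":-1,"travel":[0,0,0],"turn":0},
    {"claw":-1,"travel":[0,0,0],"turn":0},
    {"claw":-1,"travel":[0,0,0],"turn":0},
    {"claw":-1,"travel":[0,0,0],"turn":0},
  ],
  squeeze=25,
)

```text
time: 31.03
ee_pos: [0.6416, 0.0098, 0.1743]
tcp_rot: [-179.9, 0.4, 172.0]
wrist_force: [-0.7, 0.7, 2.2]
opening: 0.0374
```

Call:
move_arm(
  commands=[
    {"claw":-1,"travel":[0,0,0],"turn":0},
    {"claw":-1,"travel":[0,0,0],"turn":0},
    {"claw":-1,"travel":[0,0,0],"turn":0},
    {"claw":-1,"travel":[0,0,-0.5],"turn":0},
    {"claw":-1,"travel":[0,0,-0.5],"turn":0},
  ],
)

```text
time: 31.45
ee_pos: [0.6411, 0.0098, 0.1834]
tcp_rot: [-179.9, 0.2, 172.0]
wrist_force: [-0.7, 0.6, -2.9]
opening: 0.0375
```

```bash
python3 - <<'E'
from h import *
pose(); cv2.imwrite("pics/w19.png",viewer.camera("wrist"))
E
```

```text
31.45 [0.64112075 0.00980426 0.18344046] [-179.88663969    0.24720083  171.97914852] 0.037456705307113834 [-0.71367916  0.58893368 -2.91909123]
```

View pics/w19.png

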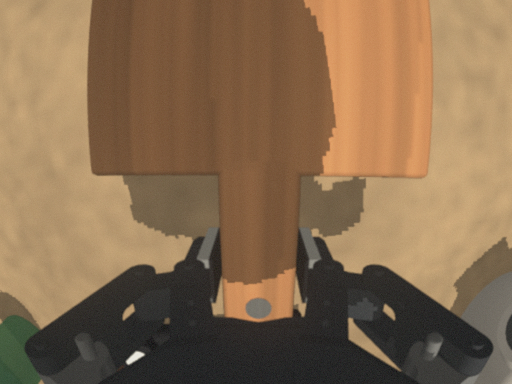

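Call:
move_arm(
  commands=[
    {"claw":-1,"travel":[0.3,0,-2.9],"turn":0},
    {"claw":-1,"travel":[0.65,0,-2.85],"turn":0},
    {"claw":-1,"travel":[0.95,0,-2.8],"turn":0},
    {"claw":-1,"travel":[1.2,0,-2.65],"turn":0},
    {"claw":-1,"travel":[0,0,0],"turn":0},
  ],
  squeeze=25,
)

```text
time: 31.92
ee_pos: [0.6096, 0.0146, 0.302]
tcp_rot: [-180.0, 0.7, 172.0]
wrist_force: [2.1, 0.6, -1.5]
opening: 0.0376
```

```bash
python3 - <<'E'
from h import *
pose(); crop("side",150,90,330,260,4,"pics/s20.png")
E
```

```text
31.9167 [0.60955833 0.01459237 0.30203636] [-179.95879972    0.73064639  171.99808369] 0.03757389374351459 [ 2.10092003  0.62480076 -1.53481704]
```

View pics/s20.png

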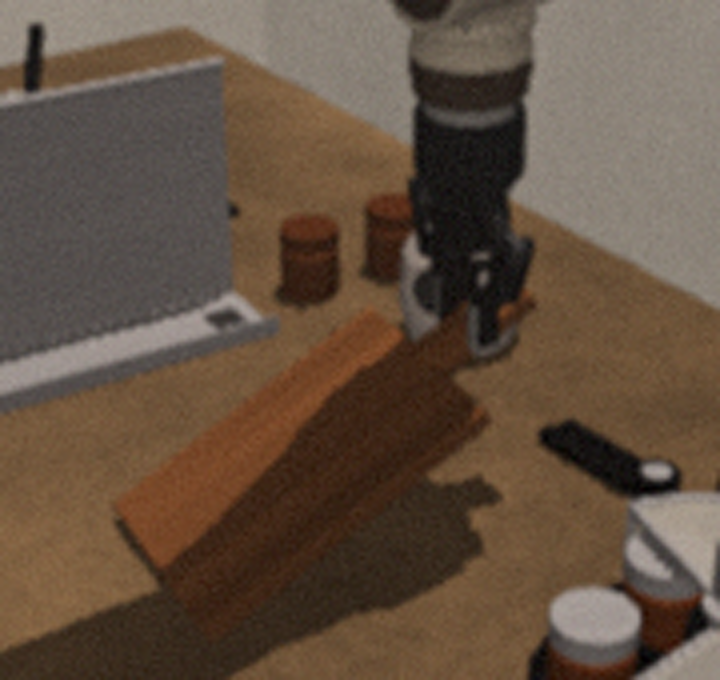

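Working as planned: foot on the counter, board tilting. Continue the arc.

Call:
move_arm(
  commands=[
    {"claw":-1,"travel":[1.5,0,-2.5],"turn":0},
    {"claw":-1,"travel":[1.75,0,-2.35],"turn":0},
    {"claw":-1,"travel":[2.0,0,-2.15],"turn":0},
    {"claw":-1,"travel":[2.2,0,-1.9],"turn":0},
    {"claw":-1,"travel":[0,0,0],"turn":0},
  ],
)

```text
time: 32.38
ee_pos: [0.5339, 0.0253, 0.3874]
tcp_rot: [-179.9, 0.5, 172.0]
wrist_force: [0.1, 0.5, -2.1]
opening: 0.0372
```

```bash
python3 - <<'E'
from h import *
pose(); crop("side",150,90,330,260,4,"pics/s21.png")
E
```

```text
32.3833 [0.53385188 0.02531593 0.38735322] [-179.93615742    0.48365461  172.00161812] 0.037234963429730566 [ 0.07727445  0.48587584 -2.14241162]
```

View pics/s21.png

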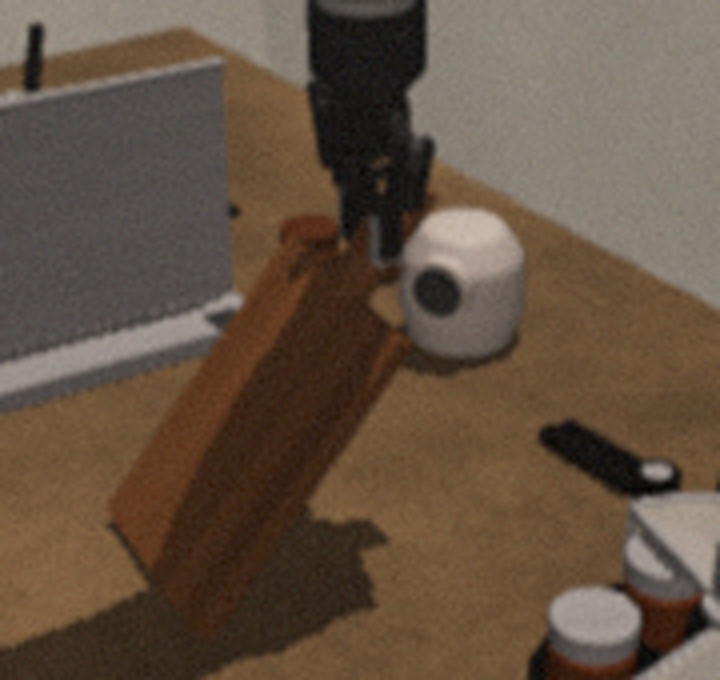

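Call:
move_arm(
  commands=[
    {"claw":-1,"travel":[2.4,0,-1.7],"turn":0},
    {"claw":-1,"travel":[2.55,0,-1.4],"turn":0},
    {"claw":-1,"travel":[2.7,0,-1.1],"turn":0},
    {"claw":-1,"travel":[1.9,0,-0.6],"turn":0},
    {"claw":-1,"travel":[0,0,0],"turn":0},
  ],
)

```text
time: 32.85
ee_pos: [0.4392, 0.0387, 0.432]
tcp_rot: [-179.9, 0.3, 172.0]
wrist_force: [-2.0, -0.6, -3.0]
opening: 0.0374
```

```bash
python3 - <<'E'
from h import *
pose(); crop("side",120,60,300,230,4,"pics/s22.png"); cv2.imwrite("pics/w22.png",viewer.camera("wrist"))
E
```

```text
32.85 [0.43921661 0.03868928 0.43195011] [-179.90514844    0.29329389  172.00011723] 0.037425075924519116 [-1.96637488 -0.58667549 -2.99351465]
```

View pics/s22.png

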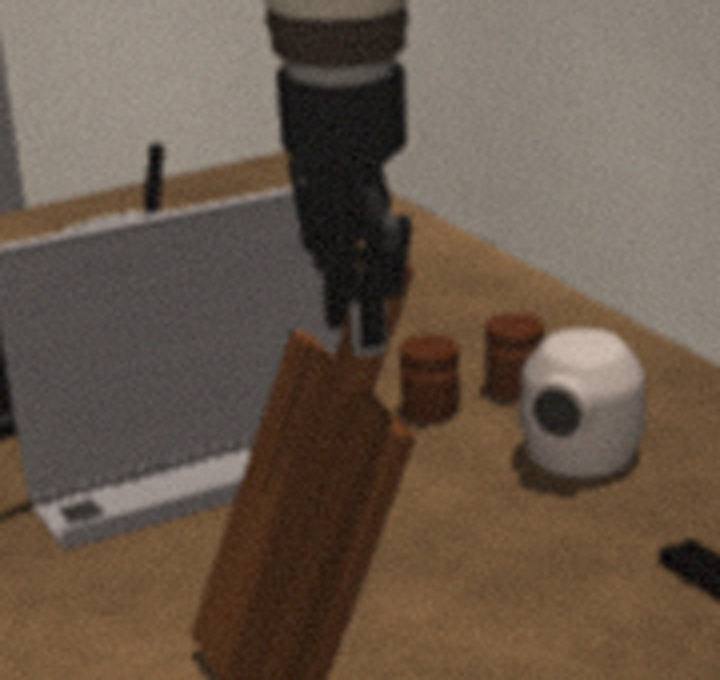

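View pics/w22.png

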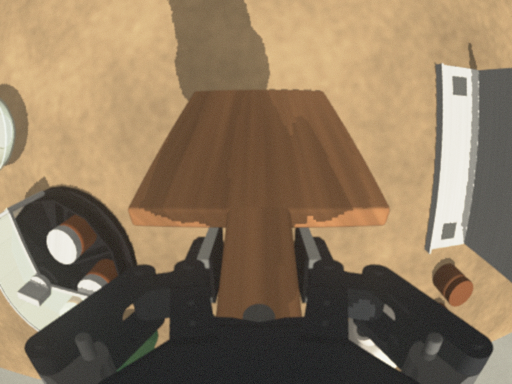

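```bash
cat >> h.py <<'E'
def tilt(u,v,depth=.166):
    # pixel of foot edge (upper face, camera side) -> tilt from vertical
    o=status.get_obs(); Rm=R.from_euler("xyz",o["tcp_rot"],degrees=True).as_matrix()
    P=o["ee_pos"]+Rm@[0,0,depth]; xd=Rm[:,0]*[1,1,0]; xd/=np.linalg.norm(xd)
    p=viewer.camera_params("wrist")
    best=None
    for t in np.radians(np.arange(-5,45,.1)):
        ax=np.cos(t)*np.array([0,0,-1])+np.sin(t)*xd; n=np.cos(t)*xd+np.sin(t)*np.array([0,0,1.])
        e=abs(proj("wrist",P+.28*ax+.008*n,p)[1]-v)
        if best is None or e<best[0]: best=(e,np.degrees(t),P+.28*ax)
    return best
E
python3 - <<'E'
from h import *
print(tilt(259,91))
E
```

```text
(np.float64(0.17086397060226943), np.float64(17.39999999999992), array([ 0.35933154,  0.04972424, -0.00276412]))
```

Call:
move_arm(
  commands=[
    {"claw":-1,"travel":[0.6,0,-0.15],"turn":0},
    {"claw":-1,"travel":[0.5,0,-0.1],"turn":0},
    {"claw":-1,"travel":[0,0,0],"turn":0},
    {"claw":-1,"travel":[0,0,0],"turn":0},
  ],
  squeeze=25,
)

```text
time: 33.28
ee_pos: [0.4303, 0.04, 0.4337]
tcp_rot: [-179.9, 0.3, 172.0]
wrist_force: [-0.1, 0.5, -4.4]
opening: 0.0374
```

Call:
move_arm(
  commands=[
    {"claw":-1,"travel":[0,0,0],"turn":0},
    {"claw":-1,"travel":[0,0,0],"turn":0},
    {"claw":-1,"travel":[0,0,0],"turn":0},
    {"claw":-1,"travel":[0,0,0],"turn":0},
    {"claw":-1,"travel":[0,0,0],"turn":0},
  ],
  squeeze=110,
)

```text
time: 33.7
ee_pos: [0.4302, 0.04, 0.4342]
tcp_rot: [-179.9, 0.3, 172.0]
wrist_force: [0.2, 0.7, -4.1]
opening: 0.0353
```

Call:
move_arm(
  commands=[
    {"claw":-1,"travel":[0,0,-1],"turn":0},
    {"claw":-1,"travel":[0,0,-2],"turn":0},
    {"claw":-1,"travel":[0,0,-2],"turn":0},
    {"claw":-1,"travel":[0,0,-1],"turn":0},
    {"claw":-1,"travel":[0,0,0],"turn":0},
  ],
)

```text
time: 34.12
ee_pos: [0.4296, 0.0402, 0.4971]
tcp_rot: [-180.0, 0.6, 172.0]
wrist_force: [0.3, 0.3, -3.9]
opening: 0.0353
```

```bash
python3 - <<'E'
from h import *
pose(); cv2.imwrite("pics/w23.png",viewer.camera("wrist"));cv2.imwrite("pics/s23.png",viewer.camera("side"))
E
```

```text
34.1167 [0.42959622 0.04015397 0.49714559] [-179.95629179    0.56031957  171.9734402 ] 0.03526454326728278 [ 0.27458528  0.31590979 -3.86338627]
```

View pics/w23.png

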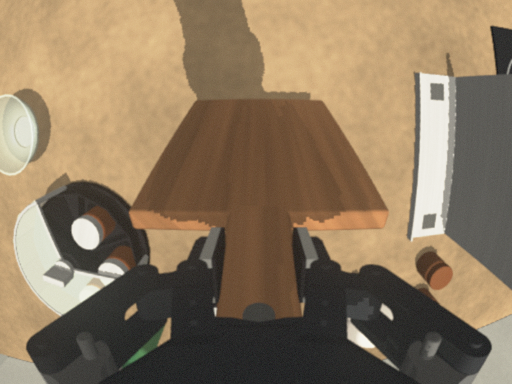

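View pics/s23.png

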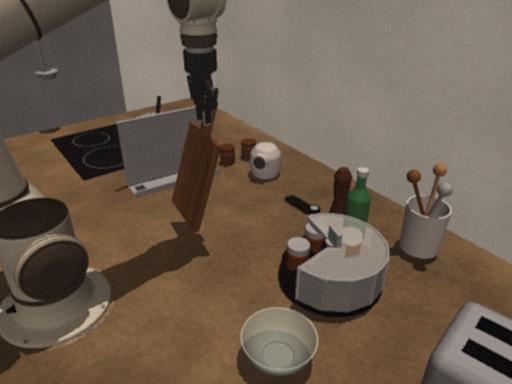

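```bash
python3 - <<'E'
from h import *
print(tilt(259,100,.161),tilt(259,100,.166))
p=viewer.camera_params("wrist");c=lambda u,v,z:(at("wrist",u,v,z,p)).round(4)
print("lip ends (top)",c(418,73,.018),c(410,240,.018),"floor-lip",c(448,74,.003),c(446,235,.003))
E
```

```text
(np.float64(0.17234020335159528), np.float64(14.699999999999932), array([0.3605418 , 0.04969177, 0.06262783])) (np.float64(0.07679763851015764), np.float64(14.699999999999932), array([0.36057385, 0.04967954, 0.05762795]))
lip ends (top) [0.3295 0.3162 0.018 ] [0.6216 0.2944 0.018 ] floor-lip [0.3299 0.3904 0.003 ] [0.637  0.3886 0.003 ]
```

Call:
move_arm(
  commands=[
    {"claw":-1,"travel":[0,0,0],"turn":-4},
    {"claw":-1,"travel":[0,0,0],"turn":-6},
    {"claw":-1,"travel":[0,0,0],"turn":-6},
    {"claw":-1,"travel":[0,0,0],"turn":-6},
    {"claw":-1,"travel":[0,0,0],"turn":-6},
  ],
)

```text
time: 34.63
ee_pos: [0.4297, 0.0402, 0.4932]
tcp_rot: [-179.8, 0.2, -159.7]
wrist_force: [-0.2, -0.3, -3.7]
opening: 0.0354
```

Call:
move_arm(
  commands=[
    {"claw":-1,"travel":[0,0,0],"turn":-6},
    {"claw":-1,"travel":[0,0,0],"turn":-6},
    {"claw":-1,"travel":[0,0,0],"turn":-6},
    {"claw":-1,"travel":[0,0,0],"turn":-6},
    {"claw":-1,"travel":[0,0,0],"turn":-6},
  ],
)

```text
time: 35.05
ee_pos: [0.4298, 0.0402, 0.4932]
tcp_rot: [-179.7, 0.0, -129.7]
wrist_force: [0.3, 0.2, -3.0]
opening: 0.0349
```

Call:
move_arm(
  commands=[
    {"claw":-1,"travel":[0,0,0],"turn":-6},
    {"claw":-1,"travel":[0,0,0],"turn":-6},
    {"claw":-1,"travel":[0,0,0],"turn":-6},
    {"claw":-1,"travel":[0,0,0],"turn":-6},
    {"claw":-1,"travel":[0,0,0],"turn":-6},
  ],
)

```text
time: 35.47
ee_pos: [0.4298, 0.0402, 0.4931]
tcp_rot: [-179.7, -0.1, -99.7]
wrist_force: [0.3, -0.1, -3.8]
opening: 0.035
```

Call:
move_arm(
  commands=[
    {"claw":-1,"travel":[0,0,0],"turn":-5.5},
    {"claw":-1,"travel":[0,0,0],"turn":0},
    {"claw":-1,"travel":[0,0,0],"turn":0},
  ],
)

```text
time: 35.72
ee_pos: [0.4297, 0.0402, 0.4935]
tcp_rot: [-179.7, -0.1, -94.7]
wrist_force: [0.6, -1.0, -3.2]
opening: 0.0352
```

```bash
python3 - <<'E'
from h import *
pose(); cv2.imwrite("pics/w24.png",viewer.camera("wrist"));print(status.get_obs()["q"].round(1))
E
```

```text
35.7167 [0.42974001 0.04017634 0.49345414] [-1.79737006e+02 -1.20569213e-01 -9.46987253e+01] 0.035206893602158694 [ 0.57427878 -0.95537258 -3.1747286 ]
[  5.4  -8.2   7.4 105.3  -0.2 -79.9]
```

View pics/w24.png

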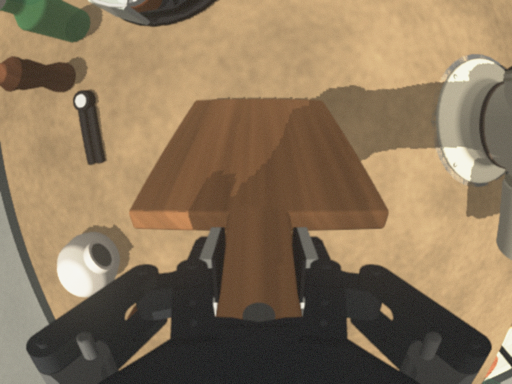

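Call:
move_arm(
  commands=[
    {"claw":-1,"travel":[-1.5,-0.1,0],"turn":0},
    {"claw":-1,"travel":[-2.5,-0.2,0],"turn":0},
    {"claw":-1,"travel":[-2.5,-0.2,0],"turn":0},
    {"claw":-1,"travel":[-2.5,-0.2,0],"turn":0},
    {"claw":-1,"travel":[-2.5,-0.2,0],"turn":0},
  ],
)

```text
time: 36.18
ee_pos: [0.4478, 0.1552, 0.4938]
tcp_rot: [-179.7, -0.1, -94.7]
wrist_force: [0.4, -0.6, -3.8]
opening: 0.0352
```

Call:
move_arm(
  commands=[
    {"claw":-1,"travel":[-2.5,-0.2,0],"turn":0},
    {"claw":-1,"travel":[-2.5,-0.2,0],"turn":0},
    {"claw":-1,"travel":[-2.5,-0.2,0],"turn":0},
    {"claw":-1,"travel":[-2.5,-0.2,0],"turn":0},
    {"claw":-1,"travel":[-1.5,0,0],"turn":0},
  ],
)

```text
time: 36.6
ee_pos: [0.4652, 0.2703, 0.4929]
tcp_rot: [-179.7, -0.1, -94.6]
wrist_force: [-0.0, 0.1, -4.5]
opening: 0.0351
```

Call:
move_arm(
  commands=[
    {"claw":-1,"travel":[0,0,0],"turn":0},
    {"claw":-1,"travel":[0,0,0],"turn":0},
  ],
)

```text
time: 36.77
ee_pos: [0.4648, 0.2685, 0.4933]
tcp_rot: [-179.7, -0.2, -94.5]
wrist_force: [-0.2, -1.6, -3.5]
opening: 0.0352
```

```bash
python3 - <<'E'
from h import *; import pickle
pose(); p=viewer.camera_params("wrist");pickle.dump(p,open("w25.pkl","wb"));cv2.imwrite("pics/w25.png",viewer.camera("wrist"));cv2.imwrite("pics/s25.png",viewer.camera("side"))
E
```

```text
36.7667 [0.46483868 0.26851605 0.49328335] [-179.71726221   -0.18057486  -94.52958872] 0.03520904796827768 [-0.15121323 -1.63073614 -3.53234482]
```

View pics/w25.png

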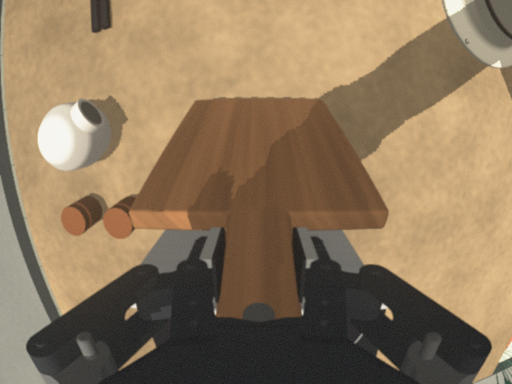

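View pics/s25.png

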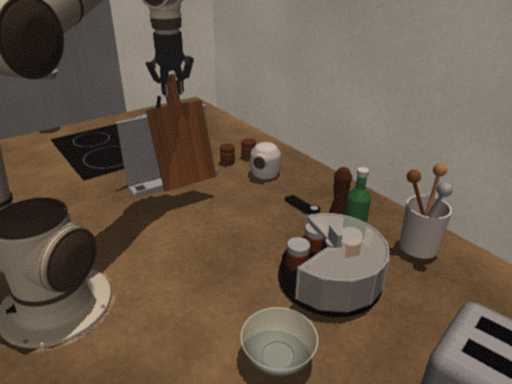

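Call:
move_arm(
  commands=[
    {"claw":-1,"travel":[-2.4,-0.2,0],"turn":0},
    {"claw":-1,"travel":[-2.5,-0.2,0],"turn":0},
    {"claw":-1,"travel":[-2.5,-0.2,0],"turn":0},
    {"claw":-1,"travel":[-2.5,-0.15,0],"turn":0},
    {"claw":-1,"travel":[-1.5,-0.1,0],"turn":0},
  ],
)

```text
time: 37.28
ee_pos: [0.4827, 0.3819, 0.4936]
tcp_rot: [-179.7, -0.1, -94.6]
wrist_force: [-0.2, 0.5, -4.0]
opening: 0.0354
```

Call:
move_arm(
  commands=[
    {"claw":-1,"travel":[0,0,0],"turn":0},
    {"claw":-1,"travel":[0,0,0],"turn":0},
  ],
)

```text
time: 37.45
ee_pos: [0.4826, 0.3807, 0.4934]
tcp_rot: [-179.7, -0.2, -94.6]
wrist_force: [1.0, -0.8, -4.3]
opening: 0.035
```

```bash
python3 - <<'E'
from h import *; import pickle
pose(); p=viewer.camera_params("wrist");pickle.dump(p,open("w26.pkl","wb"));cv2.imwrite("pics/w26.png",viewer.camera("wrist"));crop("side",90,60,270,220,4,"pics/s26.png"); crop("top",80,130,250,300,4,"pics/t26.png")
E
```

```text
37.45 [0.48256897 0.38067043 0.49343087] [-1.79679637e+02 -1.62901052e-01 -9.45555522e+01] 0.03499500012982319 [ 1.03105509 -0.83232136 -4.25322944]
```

View pics/w26.png

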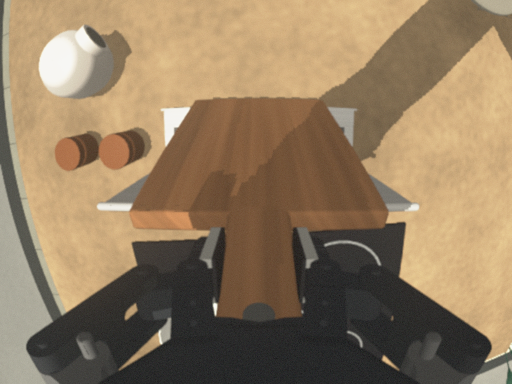

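View pics/s26.png

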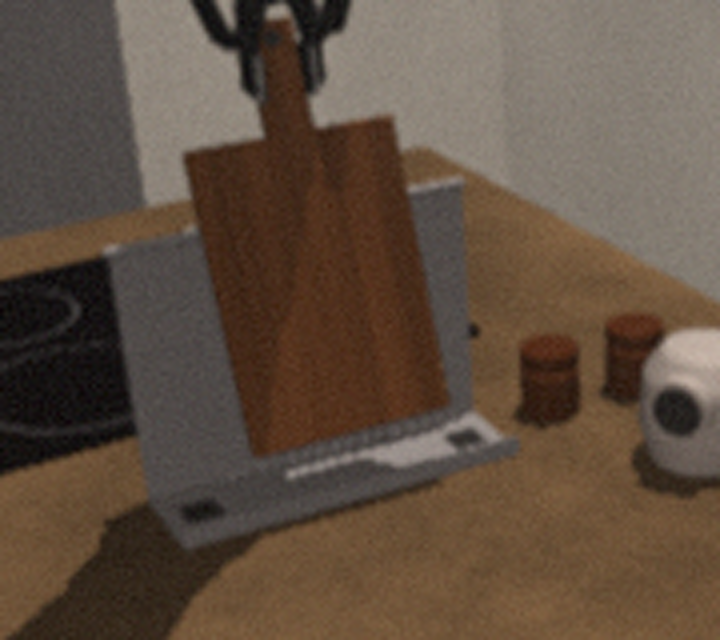

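```bash
python3 - <<'E'
from h import *; import pickle
p=pickle.load(open("w26.pkl","rb"));c=lambda u,v,z:(at("wrist",u,v,z,p)).round(4)
a,b=c(162,109,.018),c(357,109,.018);print("lip outer",a,b,np.linalg.norm(a-b),np.degrees(np.arctan2(*(a-b)[1::-1])))
a,b=c(98,207,.222),c(418,207,.222);print("bead",a,b,np.linalg.norm(a-b))
print(tilt(259,98,.161))
E
```

```text
lip outer [0.6257 0.2987 0.018 ] [0.3285 0.3217 0.018 ] 0.2980886445338031 -4.425240731867329
bead [0.6369 0.3857 0.222 ] [0.3339 0.4088 0.222 ] 0.3038792687894323
(np.float64(0.16968011627770352), np.float64(14.999999999999929), array([0.47754117, 0.30712296, 0.06284413]))
```

Call:
move_arm(
  commands=[
    {"claw":-1,"travel":[-0.7,0,0],"turn":0},
    {"claw":-1,"travel":[-0.7,0,1],"turn":0},
    {"claw":-1,"travel":[0,0,1.5],"turn":0},
    {"claw":-1,"travel":[0,0,1.2],"turn":0},
    {"claw":-1,"travel":[0,0,0],"turn":0},
  ],
)

```text
time: 38.02
ee_pos: [0.4837, 0.3951, 0.4534]
tcp_rot: [-179.8, -0.3, -94.5]
wrist_force: [-0.3, -0.5, -4.8]
opening: 0.035
```

```bash
python3 - <<'E'
from h import *; import pickle
viewer.camera("top");pose(); p=viewer.camera_params("wrist");pickle.dump(p,open("w27.pkl","wb"));cv2.imwrite("pics/w27.png",viewer.camera("wrist"));crop("side",110,100,240,210,5.5,"pics/s27.png")
E
```

```text
38.0667 [0.48357877 0.39506115 0.45488795] [-179.77424783   -0.2302294   -94.52938946] 0.03488519427329478 [-0.29456005  0.96866185 -3.10224314]
```

View pics/w27.png

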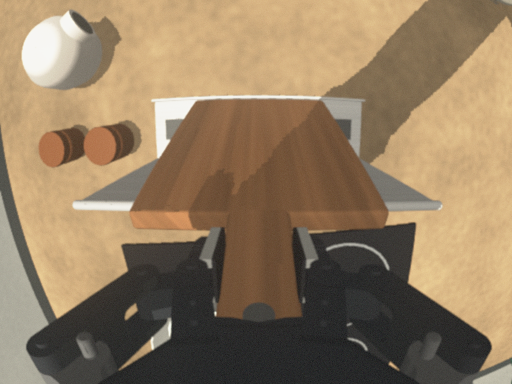

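View pics/s27.png

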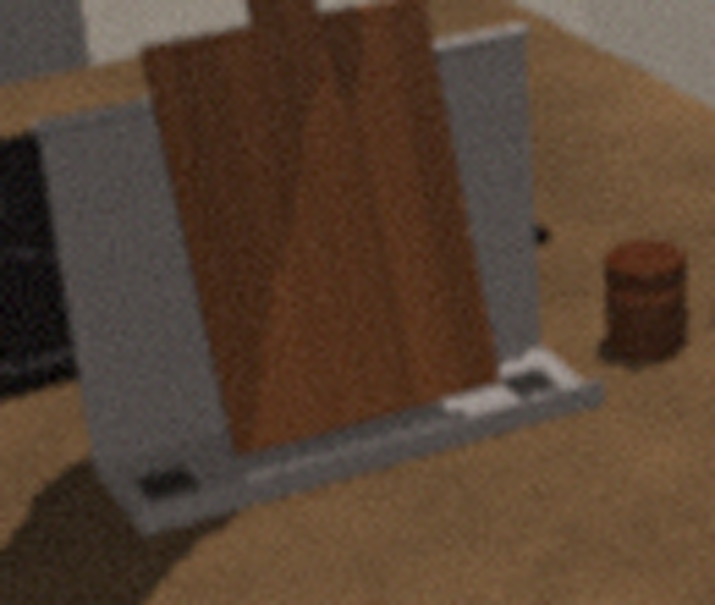

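```bash
python3 - <<'E'
from h import *; import pickle
p=pickle.load(open("w27.pkl","rb"));c=lambda u,v,z:(at("wrist",u,v,z,p)).round(4)
print("lip",c(258,96.5,.018),c(152,101,.018),c(364,101,.018),"foot front",c(259,99,.024),c(259,99,.028),tilt(259,99,.161))
E
```

```text
lip [0.4783 0.3112 0.018 ] [0.6268 0.3005 0.018 ] [0.3304 0.3236 0.018 ] foot front [0.4772 0.3149 0.024 ] [0.4772 0.3151 0.028 ] (np.float64(0.14799202803143885), np.float64(14.799999999999928), array([0.47881315, 0.32342055, 0.02525689]))
```

Call:
move_arm(
  commands=[
    {"claw":-1,"travel":[-0.25,0,0],"turn":0},
    {"claw":-1,"travel":[0,0,0.8],"turn":0},
    {"claw":-1,"travel":[0,0,0.6],"turn":0},
    {"claw":-1,"travel":[0,0,0],"turn":0},
    {"claw":-1,"travel":[0,0,0],"turn":0},
  ],
)

```text
time: 38.58
ee_pos: [0.4839, 0.3958, 0.4441]
tcp_rot: [-179.5, -0.3, -94.6]
wrist_force: [-0.7, -13.1, 4.9]
opening: 0.0348
```

Call:
move_arm(
  commands=[
    {"claw":-1,"travel":[0,0,0.2],"turn":0},
    {"claw":-1,"travel":[0,0,0.2],"turn":0},
    {"claw":-1,"travel":[0,0,0],"turn":0},
  ],
)

```text
time: 38.83
ee_pos: [0.4836, 0.3955, 0.4426]
tcp_rot: [-179.4, -0.1, -94.6]
wrist_force: [-1.6, -14.0, 17.6]
opening: 0.035
```

```bash
python3 - <<'E'
from h import *
pose(); cv2.imwrite("pics/w28.png",viewer.camera("wrist"));crop("side",110,100,240,210,5.5,"pics/s28.png")
E
```

```text
38.8333 [0.48358191 0.39548353 0.44257004] [-1.79360998e+02 -1.27345481e-01 -9.45989870e+01] 0.03500773225712554 [ -1.57020675 -13.96031957  17.63531734]
```

View pics/s28.png

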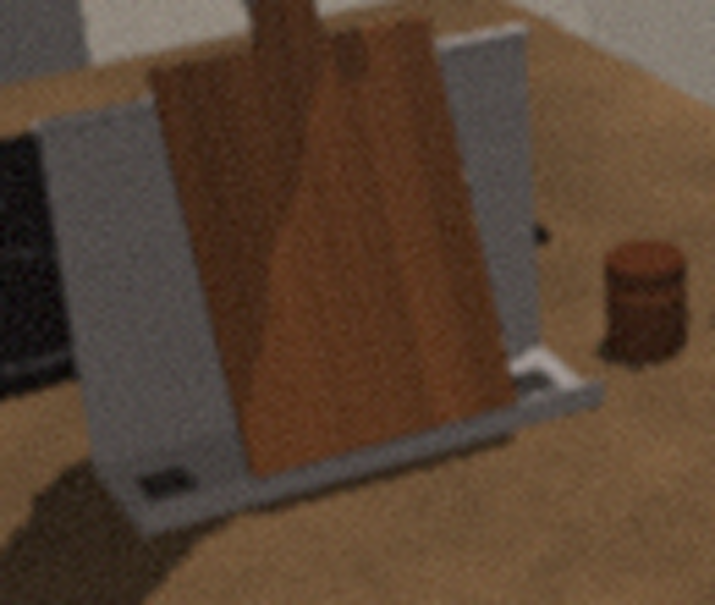

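View pics/w28.png

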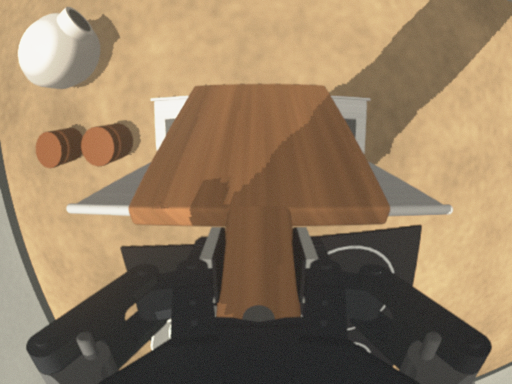

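```bash
python3 - <<'E'
from h import *
for d in (.156,.161,.166): print(tilt(259,84,d))
p=viewer.camera_params("wrist");c=lambda u,v,z:(at("wrist",u,v,z,p)).round(4)
print(c(259,84,.01),c(259,84,.03),c(259,84,.04),"lip",c(152,99,.018),c(369,99,.018))
E
```

```text
(np.float64(0.17090752238571838), np.float64(18.899999999999913), array([0.4780203 , 0.30458286, 0.02171574]))
(np.float64(0.10193043761805143), np.float64(18.999999999999915), array([0.47803765, 0.30410641, 0.01687476]))
(np.float64(0.03481305701178883), np.float64(19.099999999999916), array([0.47805501, 0.30363023, 0.01203458]))
[0.4787 0.2956 0.01  ] [0.4787 0.2972 0.03  ] [0.4786 0.298  0.04  ] lip [0.6253 0.2993 0.018 ] [0.3308 0.3221 0.018 ]
```

Call:
move_arm(
  commands=[
    {"claw":-1,"travel":[0,0,-1],"turn":0},
    {"claw":-1,"travel":[0,0,-2],"turn":0},
    {"claw":-1,"travel":[0,0,-2],"turn":0},
    {"claw":-1,"travel":[1,0,-1],"turn":0},
    {"claw":-1,"travel":[2,0,0],"turn":0},
  ],
)

```text
time: 39.35
ee_pos: [0.4812, 0.3685, 0.5005]
tcp_rot: [-179.5, 0.1, -94.4]
wrist_force: [1.1, 0.4, -4.4]
opening: 0.0347
```

Call:
move_arm(
  commands=[
    {"claw":-1,"travel":[2,0,0],"turn":0},
    {"claw":-1,"travel":[2,0,0],"turn":0},
    {"claw":-1,"travel":[1,0,0],"turn":0},
    {"claw":-1,"travel":[0,0,0],"turn":0},
    {"claw":-1,"travel":[0,0,0],"turn":0},
  ],
)

```text
time: 39.77
ee_pos: [0.4773, 0.3174, 0.4992]
tcp_rot: [-179.6, -0.1, -94.6]
wrist_force: [-0.5, 0.7, -4.1]
opening: 0.0351
```

Call:
move_arm(
  commands=[
    {"claw":-1,"travel":[0,0,0],"turn":0},
    {"claw":-1,"travel":[0,0,0],"turn":0},
    {"claw":-1,"travel":[0,0,0],"turn":0},
  ],
  squeeze=50,
)

```text
time: 40.02
ee_pos: [0.4774, 0.3185, 0.4984]
tcp_rot: [-179.7, -0.1, -94.5]
wrist_force: [0.7, -0.5, -3.4]
opening: 0.0352
```

```bash
python3 - <<'E'
from h import *
pose(); cv2.imwrite("pics/w29.png",viewer.camera("wrist"));crop("side",90,60,270,220,4,"pics/s29.png")
E
```

```text
40.0167 [0.47738301 0.31854975 0.49838805] [-1.79684916e+02 -1.24851308e-01 -9.44817492e+01] 0.03523334051364584 [ 0.67591721 -0.52409543 -3.4112374 ]
```

View pics/w29.png

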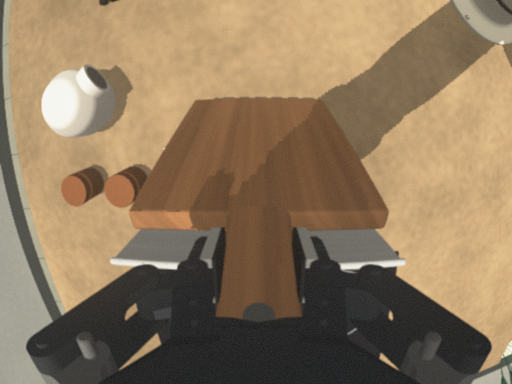

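Call:
move_arm(
  commands=[
    {"claw":-1,"travel":[0,0,0],"turn":0},
    {"claw":-1,"travel":[0,0,0],"turn":0},
    {"claw":-1,"travel":[0,0,0],"turn":0},
    {"claw":-1,"travel":[0,0,0],"turn":0},
    {"claw":-1,"travel":[0,0,0],"turn":0},
  ],
  squeeze=30,
)

```text
time: 40.53
ee_pos: [0.4773, 0.3178, 0.4988]
tcp_rot: [-179.7, -0.1, -94.5]
wrist_force: [-0.2, 0.5, -4.4]
opening: 0.0347
```

```bash
python3 - <<'E'
from h import *
pose(); cv2.imwrite("pics/w30.png",viewer.camera("wrist"))
E
```

```text
40.5333 [0.47727218 0.31777002 0.49884325] [-1.79658148e+02 -1.13161982e-01 -9.45265977e+01] 0.03471355367824265 [-0.19166159  0.50540241 -4.44704785]
```

View pics/w30.png

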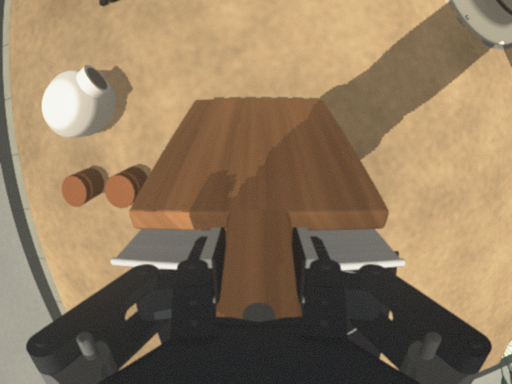

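Call:
move_arm(
  commands=[
    {"claw":-1,"travel":[0,0,0],"turn":0},
    {"claw":-1,"travel":[0,0,0],"turn":0},
    {"claw":-1,"travel":[0,0,0],"turn":0},
    {"claw":-1,"travel":[0,0,0],"turn":0},
    {"claw":-1,"travel":[0,0,0],"turn":0},
  ],
  squeeze=20,
)

```text
time: 41.0
ee_pos: [0.4773, 0.3178, 0.4988]
tcp_rot: [-179.7, -0.1, -94.5]
wrist_force: [0.4, 0.7, -3.6]
opening: 0.0348
```

```bash
python3 - <<'E'
from h import *
pose(); cv2.imwrite("pics/w31.png",viewer.camera("wrist"))
E
```

```text
41.0 [0.47727876 0.31778791 0.49879347] [-1.79662071e+02 -1.15105864e-01 -9.45250835e+01] 0.03476689624617499 [ 0.41589944  0.73266344 -3.6268762 ]
```

View pics/w31.png

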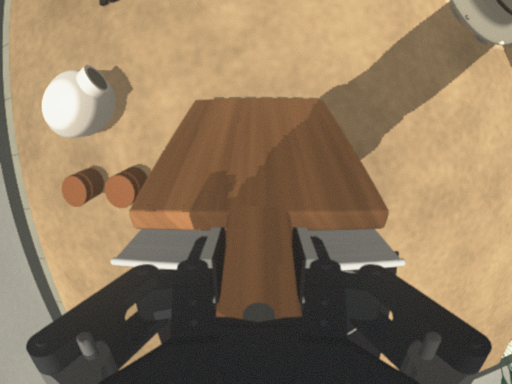

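Call:
move_arm(
  commands=[
    {"claw":-0.15,"travel":[0,0,0],"turn":0},
    {"claw":-0.15,"travel":[0,0,0],"turn":0},
    {"claw":-0.15,"travel":[0,0,0],"turn":0},
  ],
  squeeze=25,
)

```text
time: 41.3
ee_pos: [0.4773, 0.3178, 0.4988]
tcp_rot: [-179.7, -0.1, -94.5]
wrist_force: [-0.2, 0.0, -4.4]
opening: 0.0364
```

```bash
python3 - <<'E'
from h import *
pose(); im=viewer.camera("wrist"); cv2.imwrite("pics/w32.png",im)
col=im[:,259].astype(int); print([ (r,col[r].tolist()) for r in range(60,200,6)])
E
```

```text
41.3 [0.47726431 0.31781592 0.4988112 ] [-1.79660617e+02 -1.15772822e-01 -9.45210289e+01] 0.036407555901398235 [-0.24261808  0.018931   -4.36552362]
[(60, [130, 177, 212]), (66, [126, 172, 208]), (72, [124, 169, 203]), (78, [120, 166, 200]), (84, [118, 161, 193]), (90, [117, 159, 191]), (96, [116, 160, 193]), (102, [62, 92, 129]), (108, [61, 91, 130]), (114, [61, 92, 127]), (120, [66, 96, 133]), (126, [61, 93, 127]), (132, [64, 94, 129]), (138, [61, 92, 128]), (144, [56, 90, 126]), (150, [64, 95, 132]), (156, [59, 89, 128]), (162, [65, 95, 132]), (168, [55, 81, 111]), (174, [57, 81, 114]), (180, [55, 80, 112]), (186, [57, 81, 112]), (192, [57, 81, 113]), (198, [53, 80, 111])]
```

View pics/w32.png

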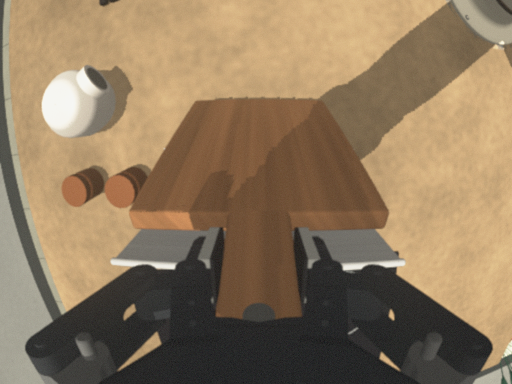

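Call:
move_arm(
  commands=[
    {"claw":-0.125,"travel":[0,0,0],"turn":0},
    {"claw":-0.125,"travel":[0,0,0],"turn":0},
    {"claw":-0.125,"travel":[0,0,0],"turn":0},
  ],
)

```text
time: 41.6
ee_pos: [0.4773, 0.3178, 0.4988]
tcp_rot: [-179.7, -0.1, -94.5]
wrist_force: [-0.1, 0.7, -3.2]
opening: 0.0377
```

```bash
python3 - <<'E'
from h import *
pose(); im=viewer.camera("wrist"); cv2.imwrite("pics/w33.png",im)
col=im[:,259].astype(int); r=[r for r in range(30,250) if col[r,2]<150][0]; print(r,tilt(259,r,.161))
E
```

```text
41.6 [0.47728726 0.31778302 0.49879258] [-1.79661624e+02 -1.16811623e-01 -9.45252887e+01] 0.03768576709096049 [-0.0618297   0.65544806 -3.24649804]
98 (np.float64(0.14528411715372158), np.float64(15.099999999999932), array([0.47244804, 0.24466663, 0.06749286]))
```

Call:
move_arm(
  commands=[
    {"claw":-0.14,"travel":[0,0,2],"turn":0},
    {"claw":-0.14,"travel":[0,0,2],"turn":0},
    {"claw":-0.14,"travel":[0,0,1.5],"turn":0},
    {"claw":-0.14,"travel":[0,0,0.5],"turn":0},
    {"claw":-0.14,"travel":[0,0,0.3],"turn":0},
  ],
)

```text
time: 42.07
ee_pos: [0.4775, 0.3176, 0.435]
tcp_rot: [-179.7, -0.2, -94.5]
wrist_force: [0.1, 0.3, -3.9]
opening: 0.0373
```

Call:
move_arm(
  commands=[
    {"claw":-0.14,"travel":[0,0,0.2],"turn":0},
    {"claw":-0.14,"travel":[0,0,0],"turn":0},
  ],
)

```text
time: 42.23
ee_pos: [0.4777, 0.3177, 0.4344]
tcp_rot: [-179.6, -0.1, -94.5]
wrist_force: [-0.7, 0.2, -3.9]
opening: 0.0374
```

Call:
move_arm(
  commands=[
    {"claw":-0.14,"travel":[0,0,0.2],"turn":0},
    {"claw":-0.14,"travel":[0,0,0.2],"turn":0},
    {"claw":-0.14,"travel":[0,0,0],"turn":0},
  ],
)

```text
time: 42.48
ee_pos: [0.4778, 0.3178, 0.4307]
tcp_rot: [-179.6, -0.0, -94.5]
wrist_force: [1.1, 0.3, -0.0]
opening: 0.0376
```

Call:
move_arm(
  commands=[
    {"claw":-0.14,"travel":[0.95,0,-0.24],"turn":0},
    {"claw":-0.14,"travel":[0.95,0,-0.2],"turn":0},
    {"claw":-0.14,"travel":[0.95,0,-0.15],"turn":0},
    {"claw":-0.14,"travel":[0.95,0,-0.13],"turn":0},
    {"claw":-0.14,"travel":[0,0,0],"turn":0},
  ],
)

```text
time: 42.9
ee_pos: [0.4744, 0.2778, 0.4375]
tcp_rot: [-179.7, -0.2, -94.6]
wrist_force: [-0.2, -0.7, -3.8]
opening: 0.0374
```

```bash
cat >>h.py <<'E'
def foot(d=.161,f=None):
    im=viewer.camera("wrist"); cv2.imwrite(f,im) if f else 0
    col=cv2.blur(im,(9,1))[:,259].astype(int); r=[r for r in range(30,250) if col[r,2]<150 and col[r+3,2]<150][0]; print(r,tilt(259,r,d))
E
python3 - <<'E'
from h import *
pose(); foot(f="pics/w34.png")
E
```

```text
42.9 [0.47442386 0.27779843 0.43754271] [-1.79652028e+02 -1.71469859e-01 -9.46101798e+01] 0.037428055666869506 [-0.18755344 -0.65546339 -3.80901743]
107 (np.float64(0.029376457591794747), np.float64(12.499999999999936), array([0.47065771, 0.21776037, 0.00296848]))
```

View pics/w34.png

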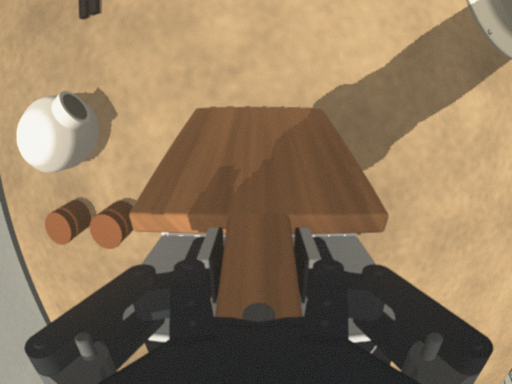

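Call:
move_arm(
  commands=[
    {"claw":-0.135,"travel":[0,0,0.7],"turn":0},
    {"claw":-0.135,"travel":[1,0,0],"turn":0},
    {"claw":-0.135,"travel":[1,0,-0.1],"turn":0},
    {"claw":-0.135,"travel":[1,0,-0.1],"turn":0},
    {"claw":-0.135,"travel":[0,0,0],"turn":0},
  ],
)

```text
time: 43.37
ee_pos: [0.4724, 0.2492, 0.4351]
tcp_rot: [-179.3, 0.1, -94.6]
wrist_force: [3.9, 2.2, 13.4]
opening: 0.037
```

```bash
python3 - <<'E'
from h import *
pose(); foot(f="pics/w35.png")
E
```

```text
43.3667 [0.47240818 0.24921169 0.43505748] [-1.79327143e+02  1.18048187e-01 -9.45538457e+01] 0.0370348672010577 [ 3.85355338  2.18119306 13.44414573]
129 (np.float64(0.12919088535934975), np.float64(5.999999999999961), array([ 0.47215545,  0.22074977, -0.00451633]))
```

Call:
move_arm(
  commands=[
    {"claw":-0.135,"travel":[0,0,-0.4],"turn":0},
    {"claw":-1,"travel":[0,0,0],"turn":0},
    {"claw":-1,"travel":[0,0,0],"turn":0},
    {"claw":-1,"travel":[0,0,0],"turn":0},
    {"claw":-1,"travel":[0,0,-1],"turn":0},
  ],
  squeeze=60,
)

```text
time: 43.83
ee_pos: [0.4723, 0.2501, 0.4436]
tcp_rot: [-179.9, -0.2, -94.5]
wrist_force: [-0.0, -0.6, -4.4]
opening: 0.0362
```

Call:
move_arm(
  commands=[
    {"claw":-1,"travel":[0,0,-2],"turn":0},
    {"claw":-1,"travel":[0,0,-2],"turn":0},
    {"claw":-1,"travel":[0,0,-1],"turn":0},
    {"claw":-1,"travel":[0,0,0],"turn":0},
    {"claw":-1,"travel":[0,0,0],"turn":0},
  ],
)

```text
time: 44.25
ee_pos: [0.4722, 0.2502, 0.4955]
tcp_rot: [-179.7, -0.1, -94.5]
wrist_force: [0.2, 0.0, -4.7]
opening: 0.0363
```

```bash
python3 - <<'E'
from h import *
pose(); foot(f="pics/w36.png")
E
```

```text
44.25 [0.47219295 0.25024582 0.49548485] [-1.79683248e+02 -1.28701931e-01 -9.45171321e+01] 0.03634365417069888 [ 0.15639021  0.03200596 -4.70493438]
122 (np.float64(0.09692700390264974), np.float64(8.299999999999953), array([0.46969354, 0.20941076, 0.05681637]))
```

View pics/w36.png

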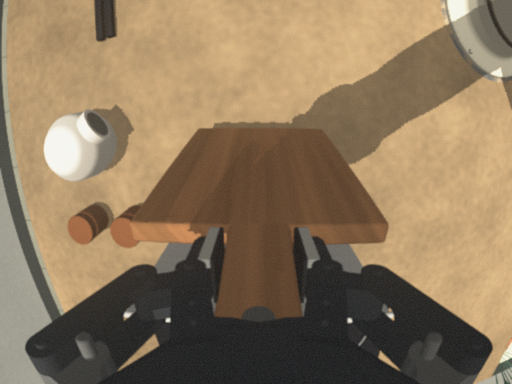

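Call:
move_arm(
  commands=[
    {"claw":-1,"travel":[-2,0,0],"turn":0},
    {"claw":-1,"travel":[-2.7,0,0],"turn":0},
    {"claw":-1,"travel":[-2.7,0,0],"turn":0},
    {"claw":-1,"travel":[-2,0,0],"turn":0},
    {"claw":-1,"travel":[-1.5,0,0],"turn":0},
  ],
)

```text
time: 44.72
ee_pos: [0.4806, 0.3606, 0.4937]
tcp_rot: [-179.8, -0.2, -94.5]
wrist_force: [-0.4, 0.1, -3.4]
opening: 0.0365
```

Call:
move_arm(
  commands=[
    {"claw":-1,"travel":[0,0,1.5],"turn":0},
    {"claw":-1,"travel":[0,0,1],"turn":0},
    {"claw":-1,"travel":[0,0,0],"turn":0},
    {"claw":-1,"travel":[0,0,0],"turn":0},
  ],
)

```text
time: 45.05
ee_pos: [0.4806, 0.3586, 0.4694]
tcp_rot: [-179.8, -0.2, -94.5]
wrist_force: [0.0, -0.1, -3.2]
opening: 0.0363
```

```bash
python3 - <<'E'
from h import *; import pickle
pose(); pickle.dump(viewer.camera_params("wrist"),open("w37.pkl","wb")); foot(f="pics/w37.png");crop("side",90,60,270,220,4,"pics/s37.png")
E
```

```text
45.05 [0.48060981 0.35860684 0.46940259] [-179.78929072   -0.2336687   -94.51936058] 0.036349008177222406 [ 0.0202929  -0.10519962 -3.23353258]
127 (np.float64(0.13289226902492146), np.float64(6.799999999999958), array([0.47873996, 0.32489132, 0.03144357]))
```

View pics/w37.png

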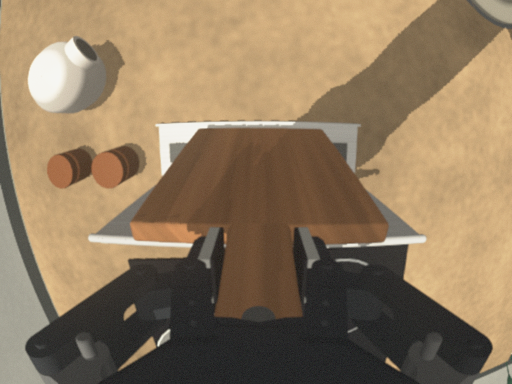

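View pics/s37.png

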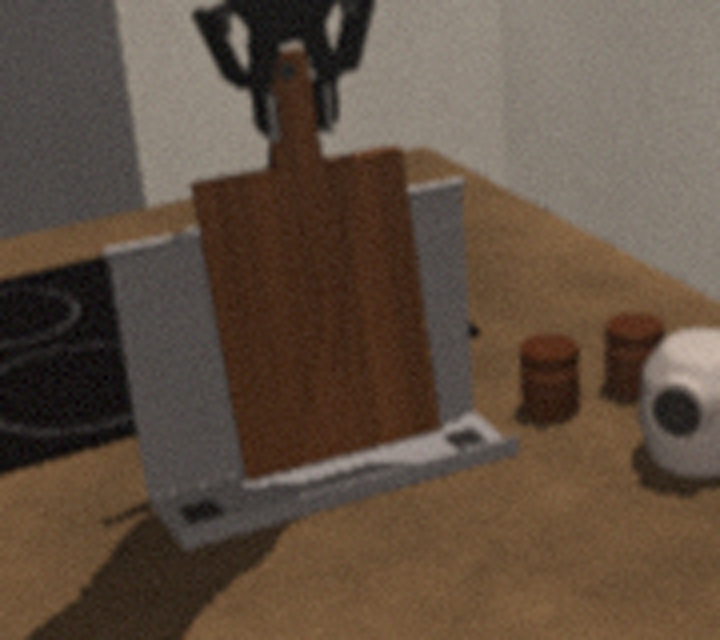

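```bash
python3 - <<'E'
from h import *; import pickle
p=pickle.load(open("w37.pkl","rb"));c=lambda u,v,z:(at("wrist",u,v,z,p)).round(4)
print(c(258,121.5,.018),c(157,125,.018),c(360,125,.018),"foot",c(259,128.5,.031),c(259,128.5,.036))
E
```

```text
[0.478  0.3095 0.018 ] [0.6252 0.2994 0.018 ] [0.3299 0.3221 0.018 ] foot [0.4773 0.3186 0.031 ] [0.4773 0.3182 0.036 ]
```

Call:
move_arm(
  commands=[
    {"claw":-1,"travel":[-0.3,0,0.6],"turn":0},
    {"claw":-1,"travel":[0,0,0.8],"turn":0},
    {"claw":-1,"travel":[0,0,0.8],"turn":0},
    {"claw":-1,"travel":[0,0,0],"turn":0},
  ],
)

```text
time: 45.48
ee_pos: [0.4811, 0.3615, 0.4466]
tcp_rot: [-179.8, -0.2, -94.5]
wrist_force: [-0.5, 0.3, -3.4]
opening: 0.0363
```

Call:
move_arm(
  commands=[
    {"claw":-1,"travel":[0,0,0.3],"turn":0},
    {"claw":-1,"travel":[0,0,0.2],"turn":0},
    {"claw":-1,"travel":[0,0,0],"turn":0},
  ],
)

```text
time: 45.73
ee_pos: [0.481, 0.3615, 0.4436]
tcp_rot: [-179.7, -0.1, -94.5]
wrist_force: [-0.5, -0.0, -4.5]
opening: 0.0367
```

Call:
move_arm(
  commands=[
    {"claw":-1,"travel":[0,0,0.2],"turn":0},
    {"claw":-1,"travel":[0,0,0.15],"turn":0},
    {"claw":-1,"travel":[0,0,0],"turn":0},
  ],
)

```text
time: 45.98
ee_pos: [0.4811, 0.3615, 0.4402]
tcp_rot: [-179.7, -0.1, -94.5]
wrist_force: [0.2, -0.1, -4.0]
opening: 0.0362
```

```bash
python3 - <<'E'
from h import *; import pickle
pose(); foot(f="pics/w38.png");crop("side",110,100,240,210,5.5,"pics/s38.png")
E
```

```text
45.9833 [0.48110004 0.36150995 0.44017903] [-1.79670618e+02 -1.22622684e-01 -9.45280134e+01] 0.03616040131769366 [ 0.2081977  -0.07926756 -3.98517251]
128 (np.float64(0.03195821305743607), np.float64(6.499999999999959), array([0.47950209, 0.32950147, 0.00113618]))
```

View pics/w38.png

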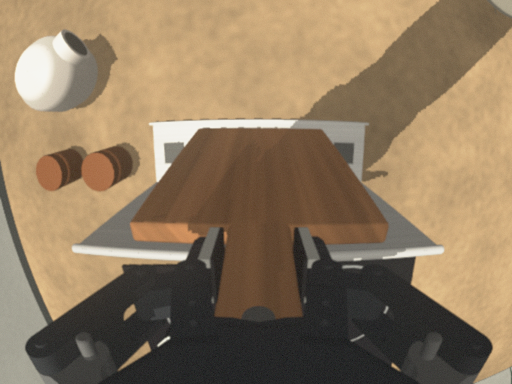

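View pics/s38.png

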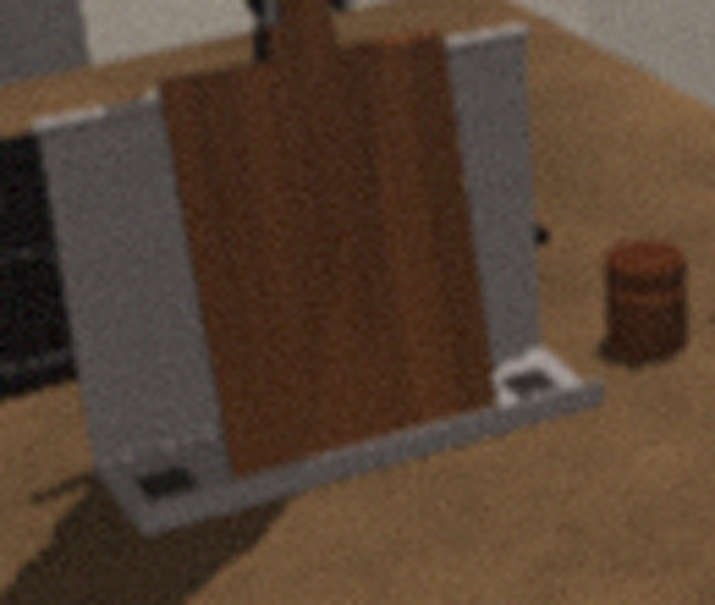

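Foot is inside the lip, almost on the floor. Touch down.

Call:
move_arm(
  commands=[
    {"claw":-1,"travel":[0,0,0.2],"turn":0},
    {"claw":-1,"travel":[0,0,0.1],"turn":0},
    {"claw":-1,"travel":[0,0,0],"turn":0},
  ],
)

```text
time: 46.33
ee_pos: [0.481, 0.3615, 0.438]
tcp_rot: [-179.6, -0.1, -94.5]
wrist_force: [0.2, 1.1, -0.4]
opening: 0.036
```

Call:
move_arm(
  commands=[
    {"claw":-1,"travel":[0,0,0.2],"turn":0},
    {"claw":-1,"travel":[0,0,0],"turn":0},
    {"claw":-1,"travel":[0,0,0],"turn":0},
  ],
)

```text
time: 46.58
ee_pos: [0.4808, 0.3615, 0.4378]
tcp_rot: [-179.5, 0.1, -94.5]
wrist_force: [0.2, 2.3, 9.8]
opening: 0.0364
```

Call:
move_arm(
  commands=[
    {"claw":-1,"travel":[0.4,0,-0.1],"turn":0},
    {"claw":-1,"travel":[0.4,0,0],"turn":0},
    {"claw":-1,"travel":[0.3,0,0],"turn":0},
    {"claw":-0.13,"travel":[0,0,0],"turn":0},
    {"claw":-0.13,"travel":[0,0,0],"turn":0},
  ],
  squeeze=25,
)

```text
time: 47.0
ee_pos: [0.4802, 0.3504, 0.4382]
tcp_rot: [-179.5, 0.0, -94.5]
wrist_force: [0.5, 0.8, 8.9]
opening: 0.0369
```

Call:
move_arm(
  commands=[
    {"claw":-0.13,"travel":[-1.2,0,0.15],"turn":0},
    {"claw":-0.13,"travel":[-1.2,0,0.2],"turn":0},
    {"claw":-0.13,"travel":[-1.2,0,0.25],"turn":0},
    {"claw":-0.13,"travel":[0,0,0],"turn":0},
  ],
)

```text
time: 47.33
ee_pos: [0.4832, 0.3873, 0.4308]
tcp_rot: [-179.6, -0.2, -94.5]
wrist_force: [0.7, -3.5, 7.4]
opening: 0.0372
```

```bash
python3 - <<'E'
from h import *; import pickle
pose(); foot(f="pics/w39.png");crop("side",110,100,240,210,5.5,"pics/s39.png")
E
```

```text
47.3333 [0.48320118 0.38730278 0.43078475] [-179.55788754   -0.20838772  -94.53728356] 0.0372174517784825 [ 0.74351558 -3.52809004  7.35083436]
105 (np.float64(0.024758106389072054), np.float64(13.099999999999937), array([ 0.47939713,  0.3233725 , -0.00291296]))
```

View pics/w39.png

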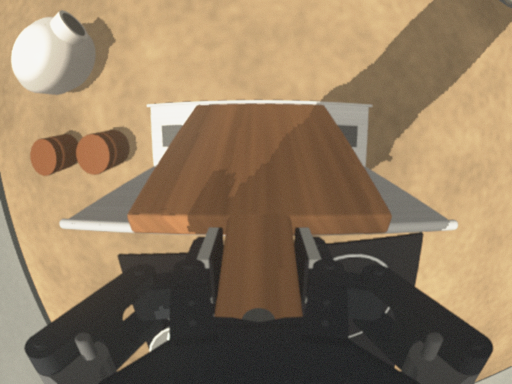

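View pics/s39.png

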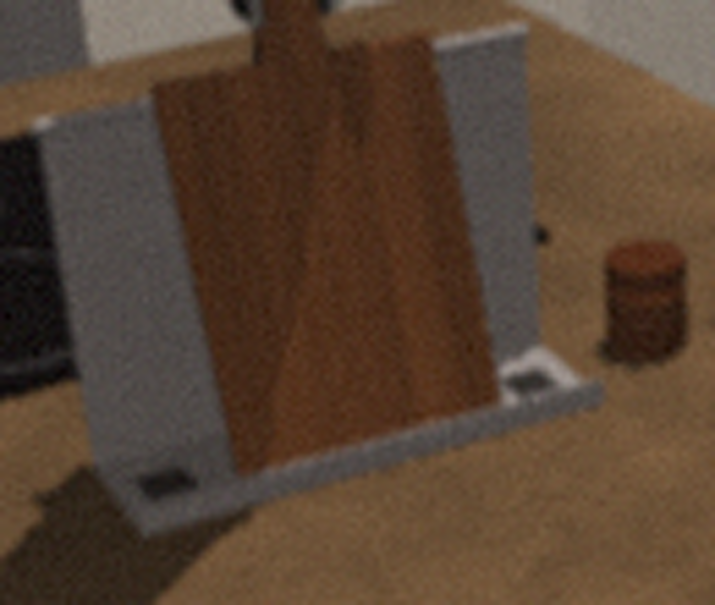

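Call:
move_arm(
  commands=[
    {"claw":-0.13,"travel":[-0.6,0,0.15],"turn":0},
    {"claw":-0.13,"travel":[-0.5,0,0.15],"turn":0},
    {"claw":-0.13,"travel":[0,0,0],"turn":0},
  ],
)

```text
time: 47.68
ee_pos: [0.4836, 0.3928, 0.4297]
tcp_rot: [-179.5, -0.8, -94.8]
wrist_force: [-7.5, -43.7, 20.8]
opening: 0.0373
```

```bash
python3 - <<'E'
from h import *; import pickle
pose(); foot(f="pics/w40.png")
E
```

```text
47.6833 [0.48355517 0.39280576 0.42972613] [-179.53203846   -0.82568794  -94.79465359] 0.03729512700698951 [ -7.53627862 -43.73902002  20.77397297]
104 (np.float64(0.10932058212713969), np.float64(13.999999999999932), array([ 0.4790258 ,  0.3228747 , -0.00293342]))
```

Call:
move_arm(
  commands=[
    {"claw":-0.13,"travel":[0.4,0,-0.2],"turn":0},
    {"claw":-0.13,"travel":[0.1,0,-0.1],"turn":0},
    {"claw":-0.13,"travel":[0,0,0],"turn":0},
  ],
)

```text
time: 47.98
ee_pos: [0.4839, 0.3913, 0.4299]
tcp_rot: [-179.7, -0.4, -94.7]
wrist_force: [-0.3, -10.6, 1.9]
opening: 0.037
```

```bash
python3 - <<'E'
from h import *; import pickle
pose(); pickle.dump(viewer.camera_params("wrist"),open("w41.pkl","wb"));foot(f="pics/w41.png")
p=viewer.camera_params("wrist");c=lambda u,v,z:(at("wrist",u,v,z,p)).round(4)
E
```

```text
47.9833 [0.48386277 0.39127658 0.42991605] [-179.66532662   -0.35834695  -94.65892505] 0.03700213336870773 [ -0.27034355 -10.57795307   1.92322886]
102 (np.float64(0.06251160735988037), np.float64(14.199999999999932), array([ 0.47912202,  0.3217259 , -0.00251319]))
```

View pics/w41.png

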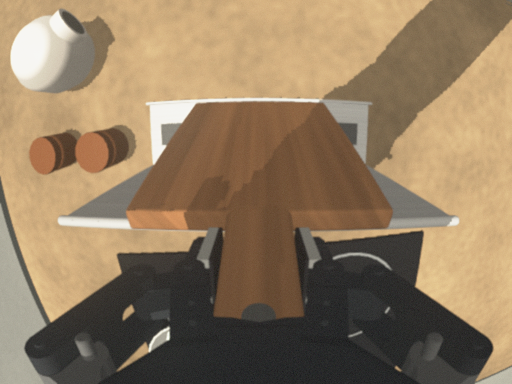

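Call:
move_arm(
  commands=[
    {"claw":-0.13,"travel":[0.15,0,0],"turn":0},
    {"claw":-0.12,"travel":[0,0,0],"turn":0},
    {"claw":-0.1,"travel":[0,0,0],"turn":0},
    {"claw":-0.05,"travel":[0,0,0],"turn":0},
    {"claw":0,"travel":[0,0,0],"turn":0},
  ],
)

```text
time: 48.45
ee_pos: [0.4834, 0.3913, 0.4303]
tcp_rot: [-179.7, -0.1, -94.5]
wrist_force: [0.2, -0.7, 0.5]
opening: 0.0429
```

Call:
move_arm(
  commands=[
    {"claw":0.2,"travel":[0,0,0],"turn":0},
    {"claw":0.4,"travel":[0,0,0],"turn":0},
    {"claw":0.5,"travel":[0,0,0],"turn":0},
  ],
)

```text
time: 48.7
ee_pos: [0.4834, 0.3912, 0.4303]
tcp_rot: [-179.7, -0.1, -94.5]
wrist_force: [-0.4, -0.6, 0.7]
opening: 0.0641
```

```bash
python3 - <<'E'
from h import *; import pickle
pose(); foot(f="pics/w42.png");crop("side",90,60,270,220,4,"pics/s42.png")
E
```

```text
48.7 [0.48336243 0.39115519 0.43026275] [-1.79670951e+02 -1.05966160e-01 -9.45014212e+01] 0.06405174142545761 [-0.41368344 -0.57358707  0.66528429]
101 (np.float64(0.006692940994426522), np.float64(14.199999999999932), array([ 0.47888825,  0.32222818, -0.00211816]))
```

View pics/w42.png

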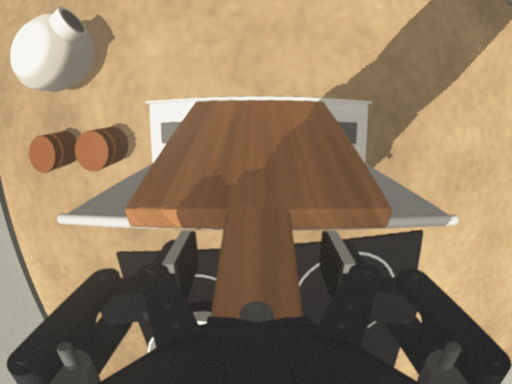

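View pics/s42.png

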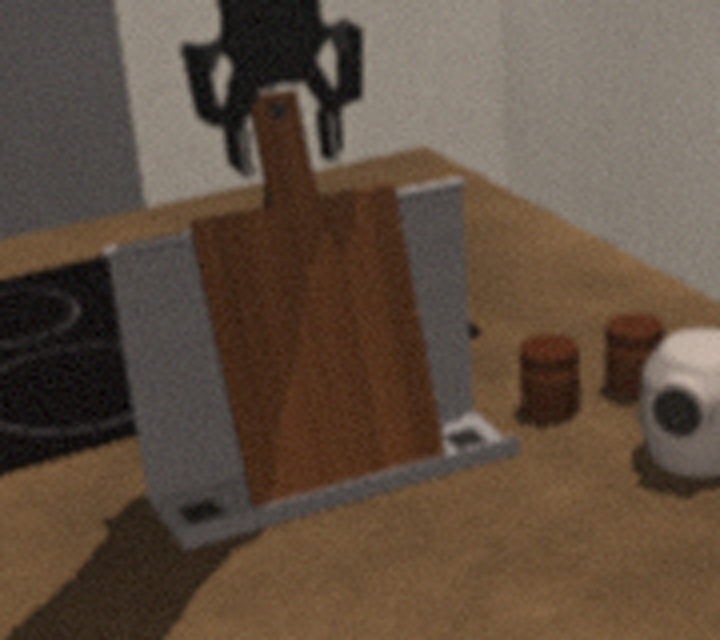

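Released and leaning, with the foot at the lip. Retreat straight up, then away.

Call:
move_arm(
  commands=[
    {"claw":0.8,"travel":[0,0,-1],"turn":0},
    {"claw":0.8,"travel":[0,0,-2.5],"turn":0},
    {"claw":0.8,"travel":[0,0,-3],"turn":0},
    {"claw":0.8,"travel":[0,0,-3],"turn":0},
    {"claw":0.8,"travel":[0,0,0],"turn":0},
  ],
)

```text
time: 49.22
ee_pos: [0.4819, 0.3904, 0.5319]
tcp_rot: [-179.3, 0.2, -94.5]
wrist_force: [-0.1, -1.3, 0.6]
opening: 0.0767
```

Call:
move_arm(
  commands=[
    {"claw":0.8,"travel":[2,2,0],"turn":0},
    {"claw":0.8,"travel":[3,2,0],"turn":0},
    {"claw":0.8,"travel":[3,2,0],"turn":0},
    {"claw":0.8,"travel":[3,2,0],"turn":0},
    {"claw":0.8,"travel":[3,2,0],"turn":0},
  ],
)

```text
time: 49.63
ee_pos: [0.3709, 0.2583, 0.5247]
tcp_rot: [-179.7, -0.1, -94.5]
wrist_force: [0.1, 0.3, 1.2]
opening: 0.0765
```

```bash
python3 - <<'E'
from h import *; import pickle
viewer.camera("top");pose(); cv2.imwrite("pics/s43.png",viewer.camera("side"));cv2.imwrite("pics/t43.png",viewer.camera("top"));cv2.imwrite("pics/w43.png",viewer.camera("wrist"))
E
```

```text
49.6833 [0.36712457 0.25431897 0.52673378] [-1.79631860e+02 -1.31967543e-01 -9.45368169e+01] 0.07666841756710528 [1.99526177 0.06156967 4.80828107]
```

View pics/s43.png

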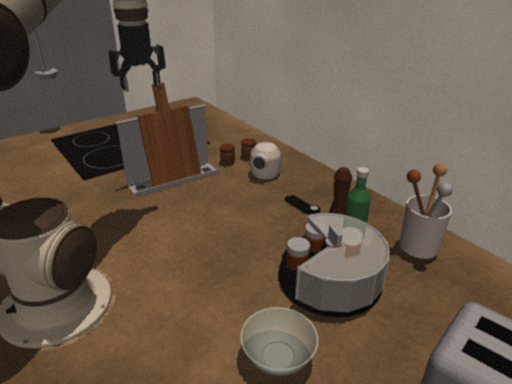

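View pics/t43.png

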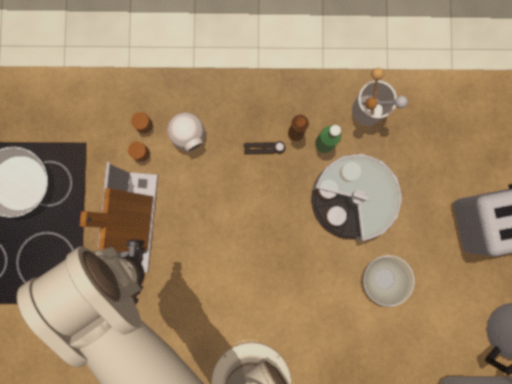

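View pics/w43.png

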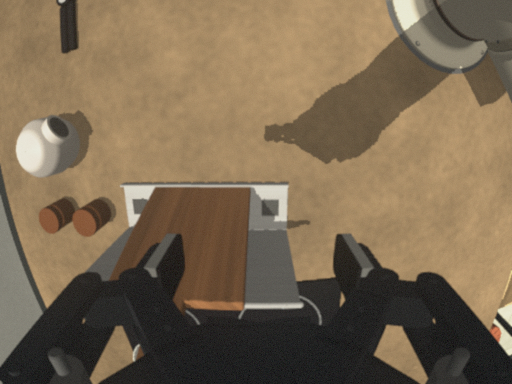

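Call:
move_arm(
  commands=[
    {"claw":0.8,"travel":[3,0,0],"turn":0},
    {"claw":0.8,"travel":[3,0,0],"turn":0},
    {"claw":0.8,"travel":[3,0,0],"turn":0},
    {"claw":0.8,"travel":[3,0,0],"turn":0},
    {"claw":0.8,"travel":[0,0,0],"turn":0},
  ],
)

```text
time: 50.25
ee_pos: [0.3631, 0.1374, 0.5257]
tcp_rot: [-179.6, -0.2, -94.6]
wrist_force: [0.2, -0.0, -0.3]
opening: 0.0769
```

```bash
cat > fin.py <<'E'
from h import *
pose()
O=np.array([.4795,.350,0]); gx=np.array([.0785,.9969,0]); gy=np.array([-.9969,.0785,0]); Z=np.array([0,0,1.])
for n,w,s in (("top",(70,150,170,290),5),("side",(100,60,240,210),5)):
    p=viewer.camera_params(n); im=viewer.camera(n); a,b,c,d=w
    im=cv2.resize(im[b:d,a:c],None,fx=s,fy=s,interpolation=cv2.INTER_CUBIC)
    for t,col in ((12,(255,0,0)),(17,(0,255,0))):
        al=np.radians(t); u=np.sin(al)*gx+np.cos(al)*Z; nn=-np.cos(al)*gx+np.sin(al)*Z
        F=O-.042*gx+(.003+.016*np.sin(al))*Z
        pts=[F-.085*gy,F+.085*gy,F+.085*gy+.24*u,F+.019*gy+.24*u,F+.019*gy+.325*u,F-.019*gy+.325*u,F-.019*gy+.24*u,F-.085*gy+.24*u,F-.085*gy]
        q=np.array([(proj(n,X,p)-[a,b]+.5)*s for X in pts]).round().astype(int); cv2.polylines(im,[q.reshape(-1,1,2)],False,col,1)
    cv2.imwrite(f"pics/fin_{n}.png",im)
E
python3 fin.py
```

```text
50.25 [0.36308795 0.13737893 0.52573648] [-1.79624481e+02 -1.55306190e-01 -9.46484259e+01] 0.07687451615504769 [ 0.18376052 -0.01254844 -0.3394414 ]
```

View pics/fin_top.png

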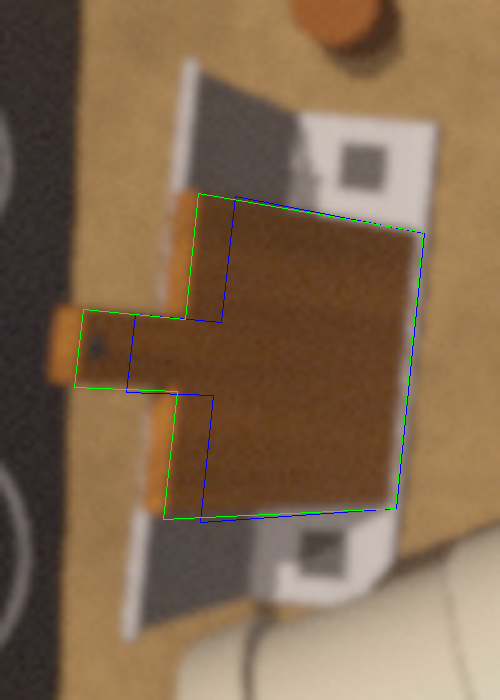

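View pics/fin_side.png

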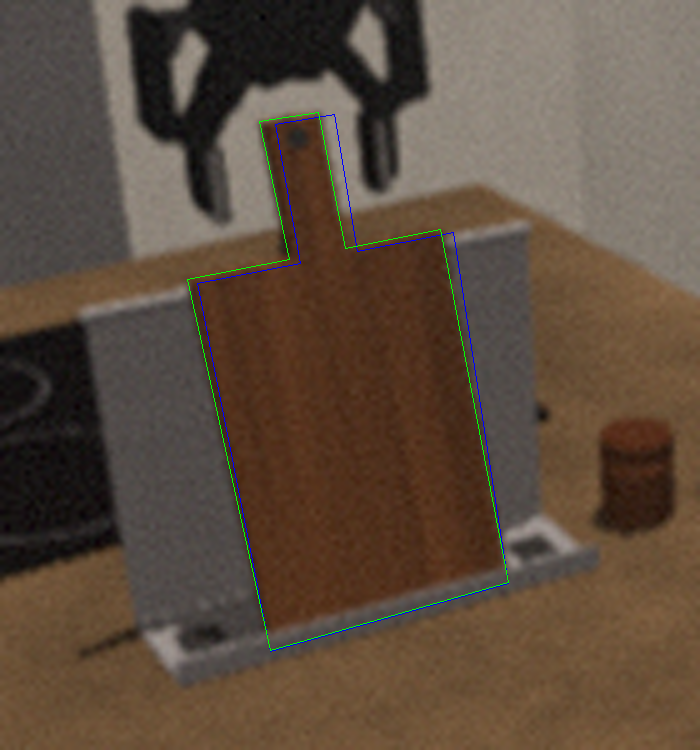

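```bash
python3 - <<'E'
from h import *
crop("side",270,190,400,320,4.5,"pics/s44.png"); pose(); print(bot.job_done())
E
```

```text
50.4 [0.36371381 0.14032942 0.52499601] [-1.79682586e+02 -1.08814027e-01 -9.45691670e+01] 0.07696450401802891 [0.03359893 0.46421763 0.48039133]
the job is handed in; nothing more can be done
None
```

View pics/s44.png

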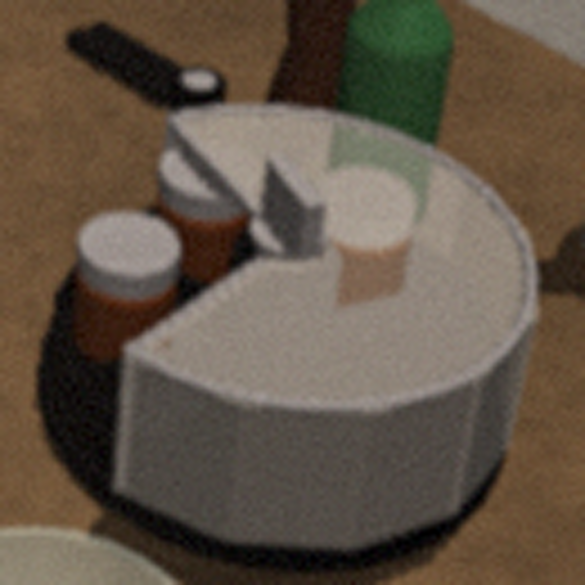

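I put both steel-lidded jars (the one on the board and jar4) in the carousel, stood the board in the guard's foot tray, and handed the job in at about 50 s. The interface gives no verdict.

**Jars:** I loaded the first jar into the pocket at the gap, turned the knob one click (60° clockwise), and loaded jar4 into the next pocket. The last pictures show both jars and the kept jar upright in separate pockets. The brown look-alikes and the bystanders look where they started, judged by eye only.

**Board:** It stands handle up near the guard's middle, with its foot at the lip and leaning on the bead. Model outlines on the top and side pictures match a lean of about 17°. The wrist camera's rougher estimate gave about 14°; both are within the allowed range. The gripper was well clear and touching nothing at the end.

**What went wrong on the way:**
- The last joint hit its limit once and tilted the tool about 5°. I undid that before placing the first jar.
- My first attempt at lowering the board struck the bead and left the foot on the lip. I lifted it, reset its angle on the counter and lowered it again.
- The wrist force briefly reached about 44 N, from 40 N while seating jar4 and about 44 N sideways when the board met the bead. The 120 N wrist limit was not approached.

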